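# Clean the label printer's print head and close it up

### The arm

A 7-joint arm with a two-finger parallel gripper is mounted at the origin on a cart in front of the work surface, level with it; the furniture and walls round the work are solid. World frame = base frame: x ahead of the robot, y to its left, z up, the work surface at z = 0. Lengths are in m, angles in rad, forces in N, time in s.
With the tool pointing down it reaches from about 0.425 to 0.875 m from the base axis. Payload 4.7 kg.
Tool frame: the origin (TCP) lies at the very end of the fingers, on their centre line; the grasp point (between the pads) lies 19 mm behind it; z points along the fingers, y is the line along which they close (so a half turn about z gives the same grasp; the last joint's range is limited). The gripper opens to 87 mm and grips with 3 to 60 N. Pads are 19 mm wide; open, the fingers measure 117 mm over their backs; the gripper's body (75 mm by 190 mm) begins 51 mm behind the grasp point.
Start: joints at [1.123, 0.321, -0.07, 1.45, 0.023, 1.371, -0.057], TCP at [0.29, -0.582, 0.223] pointing down, gripper open.
Joint ranges: [-2.86, 2.86], [-0.3, 2.09], [-1.38, 1.24], [0.06, 2.45], [-1.56, 4.7], [0.09, 2.05], [-2.69, 2.69]. Speed limits (rad/s): [2.57, 2.57, 3.14, 3.14, 3.14, 3.14, 3.14].

### API

Orientations are given as a rotation vector (axis times angle).
In Python, from bench import ctrl, vision gives the robot as it stands.
- The arm moves only by the tool jog_arm, never from a script. Its argument "increments" is a list of rows, each an object of numbers: "tx", "ty", "tz": the shift along the tool's x, y, z in mm; "wx", "wy", "wz": the turn, a rotation vector about the tool's x, y, z in rad; "gripper": the opening, from 0 (shut) to 1 (fully open). In form: [{"tx": .., "ty": .., "tz": .., "wx": .., "wy": .., "wz": .., "gripper": ..}, ...]. A call has exactly 5 rows; each row is the pose to reach, as a shift and turn from the pose commanded when the call began, along the tool's axes at that moment; what a row does not reach only later rows make up. A row lasts 1/12 s, in which the tool goes at most 41.7 mm and 7.16 degrees, less where a joint would pass 70% of its speed; a pose out of reach is approached as far as the arm can. A call with a gripper value outside its range is refused whole. The fingers move at their own pace and stop on an object; "grip_force" is the grip in N (left out, the last holds). Time passes only in rows, so rows that repeat a pose let the fingers close, or fill a call up. It gives the time, the measured TCP pose, the force, the opening and the grip force at its end, in the units of the state.
- ctrl.get_state(): the state, without advancing time (a new reading comes with each control period).
- vision.get_image(name): name is "scene" or "top" or "wrist"; returns a dict with "color" (480x640x3 uint8, blue, green, red), "fx", "fy", "cx", "cy" (pixels), "extrinsics" (4x4, takes a point from world to camera coordinates). Camera axes: x right, y down, z forward; pixel columns grow to the right and rows downward; lengths in m; the calibration is good to about 2 mm. A picture is of the moment at which its call begins. There is no depth.
- ctrl.close_job(): hands the job in; it is judged then, once.
Trained networks look in the newest picture that a camera, given by its name, has taken for a name from the list of things; names that differ only in an ending like _2 or _b are one class to them, and where a whole thing is asked for, a point or a joint stands for the part that bears it (a point fixed in the world has none). Each returns a list of dicts, best first, with "conf" (0 to 1); they miss things now and then, are a little off and sometimes report something else, mostly with a low value. They report only what shows in the picture. A call takes as long as a camera call. They do not tell look-alikes from the thing itself.
- vision.spot_in(camera, thing): "bbox" ([left, top, right, bottom] in pixels, round what is visible of it).
The state is a dict: "time": time; "joint_positions": joint angles; "qd": joint speeds; "joint_torque": joint torques, N m; "position": TCP position; "tool_rot": TCP orientation; "ft_force": force on the tool from outside, world axes, zero at the start; "torque": the same for the moment, N m; "grip_width": opening from 0.0 (shut) to 1.0 (fully open); "grip_force": force on a finger pad.
Only numpy, scipy, OpenCV 4.12 (cv2) and the standard library are available. Lean on these libraries where they do the work, as an engineer would, in place of code of your own. Each camera call takes 0.05 s, during which the arm holds its last target. There are 200 camera calls.

### The job

The label printer stands open for its print head to be cleaned. Pull the cleaning stick out of the pen stand, wet its tip by pressing it down on the sprung dish of the solvent bottle until the dish is most of the way down, then wipe the tip lightly along the print head from its left end to its right end. Throw the used stick into the round bin and shut the printer's lid fully; leave the two pens in the stand, the bin upright and the tin of clips undisturbed.

Things in the scene. Friction and masses are not known exactly. Their poses are not given: they have to be found in the camera images.
- stick: cleaning stick: straight pale plastic rod, 165 mm long, 12 mm thick, 25 g, four grey ribs 105-137 mm above its tip; the last 18 mm narrow to a stiff flat felt tip 8 mm wide. Origin at the centre of the tip's end face, z along the rod to its upper end. Starts upright, tip down, in one of the stand's three wells, a little taller than the pens.
- stand: dark wooden pen stand fixed to the desk, block 50 (x) x 150 (y) x 70 mm high; three round wells 16 mm wide and 62 mm deep in a row along its y, at y = -45, 0 and +45 mm. One holds the stick, the others a pen each. Origin under its centre.
- pen_a: ball pen (dark cap) standing in a well, 146 mm tall, 10 mm thick, loose; origin at its lower end, z up along it. Stays in the stand.
- pen_b: ball pen (another cap) standing in a well, 146 mm tall, 10 mm thick, loose; origin at its lower end, z up along it. Stays in the stand.
- bottle: solvent dispenser: squat white bottle 66 mm in diameter with a black collar, fixed to the desk; a sprung steel dish on top is its pump. Origin under its centre; the dish stands 97 mm above it at rest.
- dish: round steel pump dish on the bottle: flat floor 46 mm across inside a rim 5 mm high. Origin at the centre of the floor's upper face. Pressed, it moves straight down up to 10 mm against a spring (1.5 N to start, 4.5 N fully down) and rises again by itself.
- printer: grey label printer fixed to the desk, 150 (x) x 140 (y) x 70 mm high, open-topped, its front facing its -x (towards the robot), its left side at its +y as the robot sees it; a label roll lies inside. Origin under its centre.
- print_head: flat metal strip 14 mm wide (x), 80 mm long (y), facing up in a trough just behind the printer's front wall (wall top 10 mm above it, thin guide behind 3 mm above it; trough 43 mm wide in x). Origin: centre of its upper face, 60 mm above the desk, 4 mm above the black deck round it; +y is its left end. On springs, gives up to 4 mm down (1.2 N to start, 3.2 N fully). Fragile.
- lid_hinge (a point): middle of the lid's hinge axis, at the upper rear edge of the printer, 70 mm from its centre towards +x and 70 mm above the desk; the axis runs along the printer's y.
- lid (a joint): lid angle, rad: 0 shut, about 1.5 upright and open. Plate 143 mm long from the hinge, 140 mm wide, 9 mm thick, with a lip 50 mm wide and 9 mm longer; shut, its top is 79 mm above the desk. Open, it stands 225 mm above the desk. Its stiff hinge (0.09 N m, more than its weight) keeps it where it is left: push it from behind, forward and down.
- bin: round dark steel desk bin, loose, 350 g, 92 mm wide at the rim, 100 mm high, wall 3 mm, open at the top, empty. Origin under its centre.
- clip_tin: open round tin of paper clips, 68 mm wide, 25 mm high, a bystander. Origin under its centre.
Not all that is in view belongs to the job. Leave any orange look-alike of the printer alone.

How it is judged:
By the outcome, as a careful person would: the job done as asked, in the order asked, and still so for the second after the job is handed in, with the robot touching nothing.
It also fails if it takes over 72 s, if anything falls off the work surface, if the arm or the gripper's body presses on something with over 40 N, if the wrist force passes 120 N, or if a joint passes its speed limit or range.

## Working session

There is one attempt and no reset: what is moved stays moved. The work goes in short steps, Python scripts to look and compute and a tool call to move; the robot and the scene stay as the last step left them, time stands still between calls to the robot, and variables do not carry over. Pictures are saved under pics/ and viewed, at most 10 in all, crops included, and the job is handed in when it is done.

Besides the shell and the picture viewer there is one more tool, called after "Emit:" as name(argument=value, ...), one argument or row to a line, values as JSON. jog_arm: Moves the arm, as the interface text tells. Its arguments: {"type":"object","properties":{"increments":{"type":"array"},"grip_force":{"type":"number"}},"required":["increments"]}

```bash
ls; mkdir -p pics; cat > h.py <<'E'
import numpy as np, cv2
from bench import ctrl, vision
from scipy.spatial.transform import Rotation as R
def cam(n):
    d=vision.get_image(n); K=np.array([[d['fx'],0,d['cx']],[0,d['fy'],d['cy']],[0,0,1]]); return d['color'],K,np.array(d['extrinsics'])
def ray(K,E,u,v):
    Rm=E[:3,:3]; o=-Rm.T@E[:3,3]; d=Rm.T@np.linalg.inv(K)@[u,v,1]; return o,d/np.linalg.norm(d)
def atz(K,E,u,v,z):
    o,d=ray(K,E,u,v); return o+d*(z-o[2])/d[2]
def proj(K,E,p):
    q=K@(E[:3,:3]@np.array(p)+E[:3,3]); return q[:2]/q[2]
def tri(rays):
    A=np.zeros((3,3));b=np.zeros(3)
    for o,d in rays:
        M=np.eye(3)-np.outer(d,d);A+=M;b+=M@o
    p=np.linalg.solve(A,b); return p,[float(np.linalg.norm((np.eye(3)-np.outer(d,d))@(p-o))) for o,d in rays]
E
python3 - <<'E'
from h import *
s=ctrl.get_state(); print({k:np.round(v,3) for k,v in s.items()})
for n in ['scene','top']:
    im,K,E=cam(n); cv2.imwrite(f'pics/{n}0.png',im); np.savez(f'{n}0.npz',im=im,K=K,E=E)
    print(n,np.round(K,1).tolist(),np.round(-E[:3,:3].T@E[:3,3],3),np.round(E[:3,:3],2).tolist())
    for t in ['stick','stand','pen_a','bottle','dish','printer','print_head','lid','bin','clip_tin']:
        print(t,[(np.round(r['bbox']).astype(int).tolist(),round(r['conf'],2)) for r in vision.spot_in(n,t)][:4])
E
```

```text
pics
{'time': np.float64(0.0), 'joint_positions': array([ 1.123,  0.322, -0.07 ,  1.452,  0.023,  1.371, -0.057]), 'qd': array([ 0.   ,  0.   ,  0.001, -0.   , -0.001, -0.   , -0.   ]), 'joint_torque': array([ 1.0000e-03, -4.9128e+01, -4.0300e-01, -3.1253e+01, -6.4000e-02,
        4.4000e-02,  0.0000e+00]), 'position': array([ 0.289, -0.581,  0.221]), 'tool_rot': array([-3.056e+00, -7.190e-01,  1.000e-03]), 'ft_force': array([-0.257,  0.414, -0.141]), 'torque': array([-0.033, -0.014,  0.005]), 'grip_force': np.float64(0.0), 'grip_width': np.float64(1.001)}
scene [[444.8, 0.0, 309.5], [0.0, 444.8, 236.8], [0.0, 0.0, 1.0]] [-0.024  0.597  0.593] [[-0.71, -0.7, 0.01], [-0.36, 0.35, -0.87], [0.6, -0.62, -0.5]]
stick [([237, 290, 248, 341], 0.57)]
stand [([204, 311, 280, 407], 0.73), ([253, 284, 258, 328], 0.57)]
pen_a [([252, 282, 258, 325], 0.69), ([220, 313, 232, 358], 0.5)]
bottle [([410, 216, 440, 258], 0.93), ([281, 180, 328, 257], 0.45)]
dish [([412, 214, 441, 230], 0.58), ([221, 315, 228, 357], 0.26)]
printer [([183, 212, 273, 283], 0.89), ([282, 181, 375, 310], 0.8)]
print_head [([334, 258, 359, 276], 0.64)]
lid [([280, 183, 327, 256], 0.66), ([181, 213, 269, 255], 0.61)]
bin [([385, 186, 419, 232], 0.85), ([200, 315, 279, 406], 0.3)]
clip_tin [([143, 316, 180, 352], 0.86)]
top [[512.3, 0.0, 321.2], [0.0, 512.3, 233.7], [0.0, 0.0, 1.0]] [ 0.521 -0.029  1.345] [[-0.01, -1.0, 0.0], [-1.0, 0.01, -0.04], [0.04, -0.0, -1.0]]
stick [([188, 284, 204, 295], 0.45)]
stand [([172, 266, 234, 306], 0.72), ([286, 220, 355, 289], 0.49)]
pen_a [([174, 294, 186, 299], 0.52)]
bottle [([404, 274, 435, 302], 0.56)]
dish [([410, 278, 434, 305], 0.63), ([285, 220, 352, 289], 0.36)]
printer [([286, 217, 355, 289], 0.89), ([242, 125, 311, 202], 0.79)]
print_head [([305, 270, 340, 278], 0.69)]
lid [([286, 218, 347, 241], 0.9), ([241, 133, 311, 198], 0.82)]
bin [([433, 215, 478, 255], 0.93)]
clip_tin [([169, 205, 195, 233], 0.79)]
```

```bash
python3 - <<'E'
from h import *
a=cv2.imread('pics/top0.png')[110:330,150:500]; b=cv2.imread('pics/scene0.png')[170:420,120:460]
cv2.imwrite('pics/topc.png',cv2.resize(a,None,fx=2.28,fy=2.28,interpolation=cv2.INTER_CUBIC)); cv2.imwrite('pics/scenec.png',cv2.resize(b,None,fx=2.35,fy=2.35,interpolation=cv2.INTER_CUBIC))
E
```

```text
(no output)
```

View pics/topc.png

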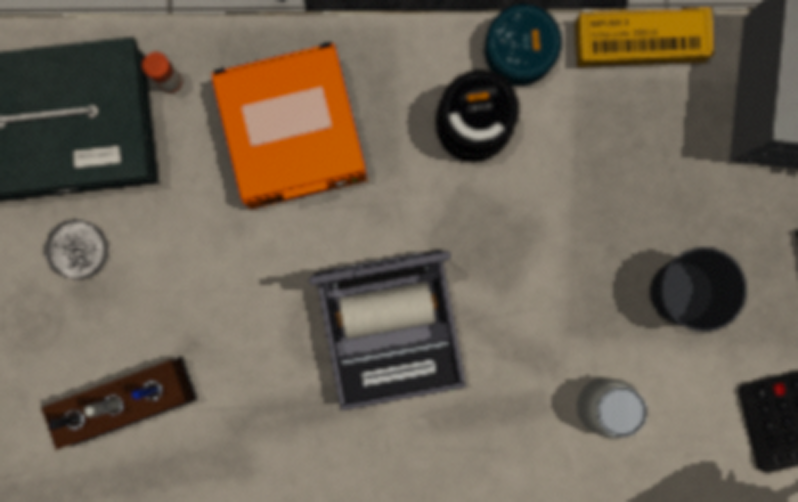

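View pics/scenec.png

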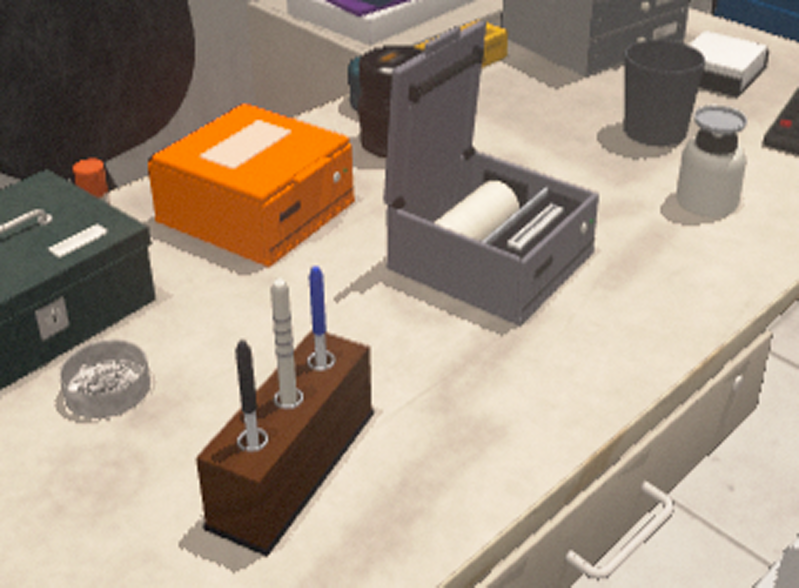

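The pictures show: three rods in the stand (scene px 224,320 dark cap / 240,291 pale, ribbed, tallest / 254,284 blue cap). The middle pale one with grey ribs is the stick, confirmed in the enlarged crop. Of the two printers, the grey open one (top px 320,253) is meant; the orange one (top px 276,164) is the look-alike. The bottle dish is at top px (419,290), the bin at (455,236) and the tin at (183,219).

```bash
python3 - <<'E'
from h import *
T=np.load('top0.npz');S=np.load('scene0.npz')
t=lambda u,v:(150+u/2.28,110+v/2.28); s=lambda u,v:(120+u/2.35,170+v/2.35)
tr=lambda a,b:(lambda p,e:(np.round(p,4),np.round(e,4)))(*tri([ray(T['K'],T['E'],*a),ray(S['K'],S['E'],*b)]))
print('sticktop',tr(t(88,411),s(281,284)))
for n,p in dict(black=(252,440),stick=(289,399),blue=(321,361)).items(): print('well',n,np.round(atz(S['K'],S['E'],*s(*p),.07),4))
print('dish',tr(t(614,411),s(722,122)),atz(T['K'],T['E'],*t(614,411),.1).round(4),atz(S['K'],S['E'],*s(722,122),.1).round(4))
print('head L',tr(t(365,380),s(512,244)),'R',tr(t(435,368),s(560,210)))
for q in [(365,380),(435,368)]: print(atz(T['K'],T['E'],*t(*q),.06).round(4))
print('printer front top corners',[atz(T['K'],T['E'],*t(*q),.07).round(4) for q in [(343,405),(463,383)]], 'lid top',[atz(T['K'],T['E'],*t(*q),.222).round(4) for q in [(313,275),(447,255)]])
print('bin rim',atz(T['K'],T['E'],*t(703,288),.1).round(4),atz(S['K'],S['E'],*s(664,59),.1).round(4))
im,K,E=cam('wrist'); st=ctrl.get_state(); Rt=R.from_rotvec(st['tool_rot']).as_matrix()
print('cam in tool',Rt.T@(-E[:3,:3].T@E[:3,3]-st['position']),(E[:3,:3]@Rt).round(3).tolist(),K.round(0).tolist(), Rt.round(3).tolist())
E
```

```text
sticktop (array([0.444 , 0.2699, 0.17  ]), array([0.0001, 0.0001]))
well black [0.429  0.3145 0.07  ]
well stick [0.443 0.272 0.07 ]
well blue [0.4583 0.2299 0.07  ]
dish (array([ 0.4318, -0.2727,  0.0959]), array([0.0023, 0.0023])) [ 0.4341 -0.2707  0.1   ] [ 0.4265 -0.2675  0.1   ]
head L (array([ 0.4698, -0.0038,  0.0569]), array([0.0029, 0.0029])) R (array([ 0.4807, -0.0824,  0.0528]), array([0.0009, 0.0009]))
[ 0.4677 -0.0057  0.06  ]
[ 0.4802 -0.0826  0.06  ]
printer front top corners [array([0.4413, 0.0183, 0.07  ]), array([ 0.4639, -0.1125,  0.07  ])] lid top [array([0.5756, 0.0405, 0.222 ]), array([ 0.5938, -0.0886,  0.222 ])]
bin rim [ 0.564 -0.368  0.1  ] [ 0.5549 -0.3534  0.1   ]
cam in tool [ 0.08124859  0.00078369 -0.16277925] [[-0.001, 1.0, -0.001], [-0.956, -0.001, -0.293], [-0.293, 0.0, 0.956]] [[354.0, 0.0, 318.0], [0.0, 354.0, 233.0], [0.0, 0.0, 1.0]] [[0.895, 0.446, -0.0], [0.446, -0.895, -0.0], [-0.0, 0.0, -1.0]]
```

```bash
cat >> h.py <<'E'
def plan(wps,start=None):
    """waypoints (x,y,z,yaw of tool x in deg), tool down; prints the jog of each call"""
    st=ctrl.get_state(); p=np.array(st['position']); Rt=R.from_rotvec(st['tool_rot'])
    if start: p=np.array(start[:3]); Rt=R.from_euler('ZX',[start[3],180],degrees=True)
    for w in wps:
        Rn=R.from_euler('ZX',[w[3],180],degrees=True)
        t=Rt.inv().apply(np.array(w[:3])-p)*1e3; r=(Rt.inv()*Rn).as_rotvec()
        print(w,'t',t.round(1),'w',r.round(3)); p=np.array(w[:3]);Rt=Rn
E
python3 -c "
from h import *
plan([(.33,-.42,.27,45),(.42,-.26,.28,60),(.47,-.09,.28,75),(.47,.09,.28,92),(.444,.24,.27,109),(.444,.271,.25,109)])"
```

```text
(0.33, -0.42, 0.27, 45) t [ 108.3 -127.   -47.4] w [ 0.     0.    -0.324]
(0.42, -0.26, 0.28, 60) t [176.8 -49.5 -10. ] w [-0.     0.    -0.262]
(0.47, -0.09, 0.28, 75) t [172.2 -41.7  -0. ] w [ 0.     0.    -0.262]
(0.47, 0.09, 0.28, 92) t [173.9 -46.6  -0. ] w [ 0.     0.    -0.297]
(0.444, 0.24, 0.27, 109) t [150.8 -20.7  10. ] w [-0.     0.    -0.297]
(0.444, 0.271, 0.25, 109) t [29.3 10.1 20. ] w [0. 0. 0.]
```

Emit:
jog_arm(
  increments=[
    {"tx": 27, "ty": -32, "tz": -12, "wz": -0.08, "gripper": 1},
    {"tx": 54, "ty": -64, "tz": -24, "wz": -0.16, "gripper": 1},
    {"tx": 81, "ty": -95, "tz": -36, "wz": -0.24, "gripper": 1},
    {"tx": 108, "ty": -127, "tz": -47, "wz": -0.324, "gripper": 1},
    {"tx": 108, "ty": -127, "tz": -47, "wz": -0.324, "gripper": 1},
  ],
)

```text
validation failed for argument at $.in...
```

Emit:
jog_arm(
  increments=[
    {"tx": 36, "ty": -10, "tz": -2, "wz": -0.05, "gripper": 1},
    {"tx": 72, "ty": -20, "tz": -4, "wz": -0.1, "gripper": 1},
    {"tx": 108, "ty": -30, "tz": -6, "wz": -0.16, "gripper": 1},
    {"tx": 144, "ty": -40, "tz": -8, "wz": -0.21, "gripper": 1},
    {"tx": 177, "ty": -50, "tz": -10, "wz": -0.262, "gripper": 1},
  ],
)

```text
validation failed for argument at $.in...
```

Emit:
jog_arm(
  increments=[
    {"tx": 35, "ty": -8, "tz": 0, "wz": -0.05, "gripper": 1},
    {"tx": 70, "ty": -16, "tz": 0, "wz": -0.1, "gripper": 1},
    {"tx": 105, "ty": -25, "tz": 0, "wz": -0.16, "gripper": 1},
    {"tx": 140, "ty": -34, "tz": 0, "wz": -0.21, "gripper": 1},
    {"tx": 172, "ty": -42, "tz": 0, "wz": -0.262, "gripper": 1},
  ],
)

```text
validation failed for argument at $.in...
```

Emit:
jog_arm(
  increments=[
    {"tx": 35, "ty": -9, "tz": 0, "wz": -0.06, "gripper": 1},
    {"tx": 70, "ty": -18, "tz": 0, "wz": -0.12, "gripper": 1},
    {"tx": 105, "ty": -28, "tz": 0, "wz": -0.18, "gripper": 1},
    {"tx": 140, "ty": -37, "tz": 0, "wz": -0.24, "gripper": 1},
    {"tx": 174, "ty": -47, "tz": 0, "wz": -0.297, "gripper": 1},
  ],
)

```text
validation failed for argument at $.in...
```

Emit:
jog_arm(
  increments=[
    {"tx": 35, "ty": -4, "tz": 2, "wz": -0.06, "gripper": 1},
    {"tx": 70, "ty": -9, "tz": 4, "wz": -0.12, "gripper": 1},
    {"tx": 105, "ty": -14, "tz": 6, "wz": -0.18, "gripper": 1},
    {"tx": 135, "ty": -18, "tz": 8, "wz": -0.24, "gripper": 1},
    {"tx": 151, "ty": -21, "tz": 10, "wz": -0.297, "gripper": 1},
  ],
)

```text
validation failed for argument at $.in...
```

Emit:
jog_arm(
  increments=[
    {"tx": 15, "ty": 5, "tz": 10, "gripper": 1},
    {"tx": 29, "ty": 10, "tz": 20, "gripper": 1},
    {"tx": 29, "ty": 10, "tz": 20, "gripper": 1},
    {"tx": 29, "ty": 10, "tz": 20, "gripper": 1},
    {"tx": 29, "ty": 10, "tz": 20, "gripper": 1},
  ],
)

```text
validation failed for argument at $.in...
```

```bash
python3 - <<'E'
from h import *
im,K,E=cam('wrist'); cv2.imwrite('pics/w1.png',im); np.savez('w1.npz',K=K,E=E)
s=ctrl.get_state(); print({k:np.round(v,3) for k,v in s.items()})
print([(np.round(r['bbox']).astype(int).tolist(),round(r['conf'],2)) for r in vision.spot_in('wrist','stick')])
for p in [(.444,.27,.173),(.443,.272,.07),(.429,.3145,.07),(.4583,.23,.07)]: print(proj(K,E,p).round(0))
E
```

```text
{'time': np.float64(1.2), 'joint_positions': array([ 1.123,  0.321, -0.07 ,  1.45 ,  0.023,  1.371, -0.057]), 'qd': array([ 0.001,  0.002, -0.001, -0.001,  0.001,  0.   ,  0.   ]), 'joint_torque': array([-0.0000e+00, -4.9112e+01, -4.0300e-01, -3.1278e+01, -6.4000e-02,
        3.4000e-02,  0.0000e+00]), 'position': array([ 0.29 , -0.582,  0.223]), 'tool_rot': array([ 3.058,  0.719, -0.   ]), 'ft_force': array([ 0.427,  0.3  , -0.312]), 'torque': array([ 0.027, -0.02 ,  0.001]), 'grip_force': np.float64(0.0), 'grip_width': np.float64(0.998)}
[]
[-2983. -2043.]
[-1110.  -810.]
[-1218.  -834.]
[-1008.  -792.]
```

View pics/w1.png

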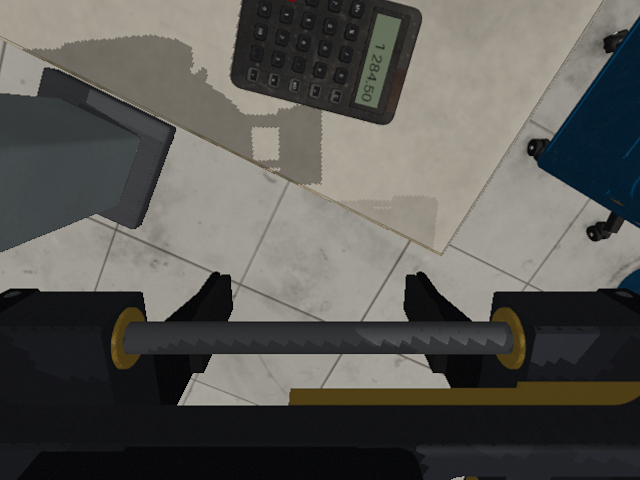

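The wrist picture shows that the arm never moved: fingertips at (220,285) and (415,285) over the floor and the desk corner. The calls were refused, so I'll retry one with every key given.

Emit:
jog_arm(
  increments=[
    {"tx": 27, "ty": -32, "tz": -12, "wx": 0, "wy": 0, "wz": -0.08, "gripper": 1},
    {"tx": 54, "ty": -64, "tz": -24, "wx": 0, "wy": 0, "wz": -0.16, "gripper": 1},
    {"tx": 81, "ty": -95, "tz": -36, "wx": 0, "wy": 0, "wz": -0.24, "gripper": 1},
    {"tx": 108, "ty": -127, "tz": -47, "wx": 0, "wy": 0, "wz": -0.324, "gripper": 1},
    {"tx": 108, "ty": -127, "tz": -47, "wx": 0, "wy": 0, "wz": -0.324, "gripper": 1},
  ],
)

```text
time: 1.67
position: [0.3341, -0.4137, 0.2725]
tool_rot: [2.893, 1.22, 0.005]
ft_force: [0.8, -0.3, 0.3]
grip_width: 1.004
grip_force: 0.0
```

Emit:
jog_arm(
  increments=[
    {"tx": 36, "ty": -10, "tz": -2, "wx": 0, "wy": 0, "wz": -0.05, "gripper": 1},
    {"tx": 72, "ty": -20, "tz": -4, "wx": 0, "wy": 0, "wz": -0.1, "gripper": 1},
    {"tx": 108, "ty": -30, "tz": -6, "wx": 0, "wy": 0, "wz": -0.16, "gripper": 1},
    {"tx": 144, "ty": -40, "tz": -8, "wx": 0, "wy": 0, "wz": -0.21, "gripper": 1},
    {"tx": 177, "ty": -50, "tz": -10, "wx": 0, "wy": 0, "wz": -0.262, "gripper": 1},
  ],
)

```text
time: 2.08
position: [0.4204, -0.2576, 0.28]
tool_rot: [2.717, 1.575, 0.001]
ft_force: [-0.4, 0.1, 1.2]
grip_width: 1.002
grip_force: 0.0
```

Emit:
jog_arm(
  increments=[
    {"tx": 35, "ty": -8, "tz": 0, "wx": 0, "wy": 0, "wz": -0.05, "gripper": 1},
    {"tx": 70, "ty": -16, "tz": 0, "wx": 0, "wy": 0, "wz": -0.1, "gripper": 1},
    {"tx": 105, "ty": -25, "tz": 0, "wx": 0, "wy": 0, "wz": -0.16, "gripper": 1},
    {"tx": 140, "ty": -34, "tz": 0, "wx": 0, "wy": 0, "wz": -0.21, "gripper": 1},
    {"tx": 172, "ty": -42, "tz": 0, "wx": 0, "wy": 0, "wz": -0.262, "gripper": 1},
  ],
)

```text
time: 2.5
position: [0.4694, -0.0873, 0.2799]
tool_rot: [2.488, 1.917, 0.001]
ft_force: [0.9, 0.0, 0.2]
grip_width: 0.999
grip_force: 0.0
```

Emit:
jog_arm(
  increments=[
    {"tx": 35, "ty": -9, "tz": 0, "wx": 0, "wy": 0, "wz": -0.06, "gripper": 1},
    {"tx": 70, "ty": -18, "tz": 0, "wx": 0, "wy": 0, "wz": -0.12, "gripper": 1},
    {"tx": 105, "ty": -28, "tz": 0, "wx": 0, "wy": 0, "wz": -0.18, "gripper": 1},
    {"tx": 140, "ty": -37, "tz": 0, "wx": 0, "wy": 0, "wz": -0.24, "gripper": 1},
    {"tx": 174, "ty": -47, "tz": 0, "wx": 0, "wy": 0, "wz": -0.297, "gripper": 1},
  ],
)

```text
time: 2.92
position: [0.4683, 0.0925, 0.2799]
tool_rot: [2.177, 2.263, 0.001]
ft_force: [1.1, -0.5, 0.1]
grip_width: 1.007
grip_force: 0.0
```

Emit:
jog_arm(
  increments=[
    {"tx": 35, "ty": -4, "tz": 2, "wx": 0, "wy": 0, "wz": -0.06, "gripper": 1},
    {"tx": 70, "ty": -9, "tz": 4, "wx": 0, "wy": 0, "wz": -0.12, "gripper": 1},
    {"tx": 105, "ty": -14, "tz": 6, "wx": 0, "wy": 0, "wz": -0.18, "gripper": 1},
    {"tx": 135, "ty": -18, "tz": 8, "wx": 0, "wy": 0, "wz": -0.24, "gripper": 1},
    {"tx": 151, "ty": -21, "tz": 10, "wx": 0, "wy": 0, "wz": -0.297, "gripper": 1},
  ],
)

```text
time: 3.33
position: [0.4406, 0.245, 0.2699]
tool_rot: [-1.812, -2.566, -0.003]
ft_force: [-0.1, 1.3, 0.9]
grip_width: 0.995
grip_force: 0.0
```

Emit:
jog_arm(
  increments=[
    {"tx": 15, "ty": 5, "tz": 10, "wx": 0, "wy": 0, "wz": 0, "gripper": 1},
    {"tx": 29, "ty": 10, "tz": 20, "wx": 0, "wy": 0, "wz": 0, "gripper": 1},
    {"tx": 29, "ty": 10, "tz": 20, "wx": 0, "wy": 0, "wz": 0, "gripper": 1},
    {"tx": 29, "ty": 10, "tz": 20, "wx": 0, "wy": 0, "wz": 0, "gripper": 1},
    {"tx": 29, "ty": 10, "tz": 20, "wx": 0, "wy": 0, "wz": 0, "gripper": 1},
  ],
)

```text
time: 3.75
position: [0.4427, 0.2701, 0.2497]
tool_rot: [1.824, 2.557, -0.001]
ft_force: [0.2, -0.9, 0.3]
grip_width: 0.998
grip_force: 0.0
```

```bash
python3 - <<'E'
from h import *
im,K,E=cam('wrist'); cv2.imwrite('pics/w2.png',im); np.savez('w2.npz',K=K,E=E)
s=ctrl.get_state(); print({k:np.round(v,3) for k,v in s.items()})
print([(np.round(r['bbox']).astype(int).tolist(),round(r['conf'],2)) for r in vision.spot_in('wrist','stick')])
for p in [(.444,.27,.173),(.443,.272,.07),(.429,.3145,.07),(.4583,.23,.07)]: print(proj(K,E,p).round(0))
E
```

```text
{'time': np.float64(3.8), 'joint_positions': array([ 0.302,  0.091, -0.944,  1.706,  0.076,  1.383, -0.323]), 'qd': array([ 0.004, -0.005, -0.001, -0.003, -0.002, -0.003, -0.005]), 'joint_torque': array([-3.9300e-01, -2.3755e+01, -2.5550e+00, -3.1116e+01, -1.0400e-01,
        1.4000e-02,  1.1000e-02]), 'position': array([0.443, 0.27 , 0.25 ]), 'tool_rot': array([ 1.825,  2.556, -0.   ]), 'ft_force': array([ 0.353,  0.31 , -0.241]), 'torque': array([ 0.027, -0.075,  0.021]), 'grip_force': np.float64(0.0), 'grip_width': np.float64(1.001)}
[([315, 203, 330, 248], 0.92)]
[319. 242.]
[318. 207.]
[319. 161.]
[319. 249.]
```

View pics/w2.png

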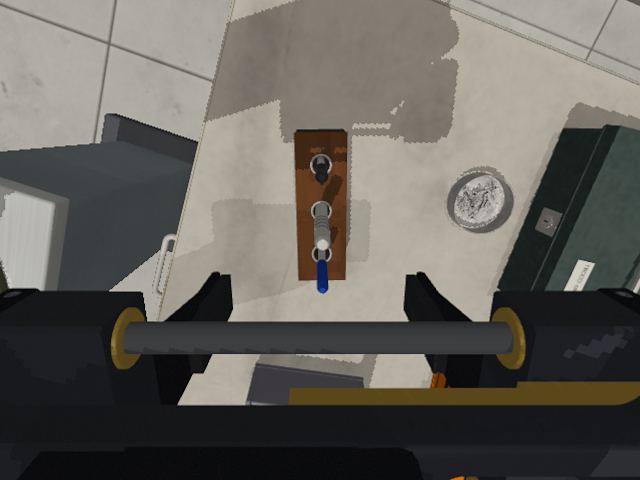

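The view agrees with the estimate: stick end at (323,244), wells at (320,165), (320,211), (321,254), so 2 mm off towards tool +y at most. I'll go down and grip.

Emit:
jog_arm(
  increments=[
    {"tx": 0, "ty": 2, "tz": 35, "wx": 0, "wy": 0, "wz": 0, "gripper": 1},
    {"tx": 0, "ty": 2, "tz": 70, "wx": 0, "wy": 0, "wz": 0, "gripper": 1},
    {"tx": 0, "ty": 2, "tz": 105, "wx": 0, "wy": 0, "wz": 0, "gripper": 1},
    {"tx": 0, "ty": 2, "tz": 140, "wx": 0, "wy": 0, "wz": 0, "gripper": 1},
    {"tx": 0, "ty": 2, "tz": 140, "wx": 0, "wy": 0, "wz": 0, "gripper": 0.6},
  ],
)

```text
time: 4.27
position: [0.4406, 0.2681, 0.1039]
tool_rot: [-1.822, -2.554, 0.015]
ft_force: [-1.3, -1.5, -0.4]
grip_width: 0.975
grip_force: 0.0
```

Emit:
jog_arm(
  increments=[
    {"tx": 0, "ty": 0, "tz": 0, "wx": 0, "wy": 0, "wz": 0, "gripper": 0},
    {"tx": 0, "ty": 0, "tz": 0, "wx": 0, "wy": 0, "wz": 0, "gripper": 0},
    {"tx": 0, "ty": 0, "tz": 0, "wx": 0, "wy": 0, "wz": 0, "gripper": 0},
    {"tx": 0, "ty": 0, "tz": 0, "wx": 0, "wy": 0, "wz": 0, "gripper": 0},
    {"tx": 0, "ty": 0, "tz": 0, "wx": 0, "wy": 0, "wz": 0, "gripper": 0},
  ],
  grip_force=30,
)

```text
time: 4.68
position: [0.445, 0.2726, 0.1113]
tool_rot: [1.822, 2.557, 0.004]
ft_force: [1.2, -0.1, 0.4]
grip_width: 0.634
grip_force: 0.0
```

Emit:
jog_arm(
  increments=[
    {"tx": 0, "ty": 0, "tz": 0, "wx": 0, "wy": 0, "wz": 0, "gripper": 0},
    {"tx": 0, "ty": 0, "tz": 0, "wx": 0, "wy": 0, "wz": 0, "gripper": 0},
    {"tx": 0, "ty": 0, "tz": 0, "wx": 0, "wy": 0, "wz": 0, "gripper": 0},
    {"tx": 0, "ty": 0, "tz": 0, "wx": 0, "wy": 0, "wz": 0, "gripper": 0},
    {"tx": 0, "ty": 0, "tz": 0, "wx": 0, "wy": 0, "wz": 0, "gripper": 0},
  ],
)

```text
time: 5.1
position: [0.4438, 0.2721, 0.1095]
tool_rot: [-1.823, -2.559, 0.0]
ft_force: [-0.1, -0.6, 0.1]
grip_width: 0.249
grip_force: 0.0
```

Emit:
jog_arm(
  increments=[
    {"tx": 0, "ty": 0, "tz": 0, "wx": 0, "wy": 0, "wz": 0, "gripper": 0},
    {"tx": 0, "ty": 0, "tz": 0, "wx": 0, "wy": 0, "wz": 0, "gripper": 0},
    {"tx": 0, "ty": 0, "tz": 0, "wx": 0, "wy": 0, "wz": 0, "gripper": 0},
    {"tx": 0, "ty": 0, "tz": 0, "wx": 0, "wy": 0, "wz": 0, "gripper": 0},
    {"tx": 0, "ty": 0, "tz": 0, "wx": 0, "wy": 0, "wz": 0, "gripper": 0},
  ],
)

```text
time: 5.52
position: [0.4438, 0.2721, 0.1094]
tool_rot: [-1.822, -2.559, 0.0]
ft_force: [0.8, -0.8, -0.2]
grip_width: 0.127
grip_force: 30.0
```

```bash
python3 -c "
from h import *
plan([(.4438,.2721,.28,109),(.47,.10,.28,92),(.475,-.07,.28,70),(.455,-.21,.26,45),(.432,-.271,.235,30)],start=(.4438,.2721,.1095,109))"
```

```text
(0.4438, 0.2721, 0.28, 109) t [   0.     0.  -170.5] w [0. 0. 0.]
(0.47, 0.1, 0.28, 92) t [-171.3  -31.3   -0. ] w [ 0.    -0.     0.297]
(0.475, -0.07, 0.28, 70) t [-170.1   -0.9   -0. ] w [ 0.    -0.     0.384]
(0.455, -0.21, 0.26, 45) t [-138.4   29.1   20. ] w [ 0.    -0.     0.436]
(0.432, -0.271, 0.235, 30) t [-59.4  26.9  25. ] w [-0.    -0.     0.262]
```

Emit:
jog_arm(
  increments=[
    {"tx": 0, "ty": 0, "tz": -15, "wx": 0, "wy": 0, "wz": 0, "gripper": 0},
    {"tx": 0, "ty": 0, "tz": -55, "wx": 0, "wy": 0, "wz": 0, "gripper": 0},
    {"tx": 0, "ty": 0, "tz": -95, "wx": 0, "wy": 0, "wz": 0, "gripper": 0},
    {"tx": 0, "ty": 0, "tz": -135, "wx": 0, "wy": 0, "wz": 0, "gripper": 0},
    {"tx": 0, "ty": 0, "tz": -170, "wx": 0, "wy": 0, "wz": 0, "gripper": 0},
  ],
)

```text
time: 5.93
position: [0.4438, 0.2725, 0.2821]
tool_rot: [1.821, 2.558, 0.002]
ft_force: [0.8, -0.3, -0.6]
grip_width: 0.128
grip_force: 30.0
```

Emit:
jog_arm(
  increments=[
    {"tx": -34, "ty": -6, "tz": 0, "wx": 0, "wy": 0, "wz": 0.06, "gripper": 0},
    {"tx": -68, "ty": -12, "tz": 0, "wx": 0, "wy": 0, "wz": 0.12, "gripper": 0},
    {"tx": -103, "ty": -19, "tz": 0, "wx": 0, "wy": 0, "wz": 0.18, "gripper": 0},
    {"tx": -137, "ty": -25, "tz": 0, "wx": 0, "wy": 0, "wz": 0.24, "gripper": 0},
    {"tx": -171, "ty": -31, "tz": 0, "wx": 0, "wy": 0, "wz": 0.297, "gripper": 0},
  ],
)

```text
time: 6.35
position: [0.4704, 0.0987, 0.2798]
tool_rot: [2.183, 2.257, 0.0]
ft_force: [0.4, 0.1, -0.6]
grip_width: 0.131
grip_force: 30.0
```

Emit:
jog_arm(
  increments=[
    {"tx": -34, "ty": 0, "tz": 0, "wx": 0, "wy": 0, "wz": 0.08, "gripper": 0},
    {"tx": -68, "ty": 0, "tz": 0, "wx": 0, "wy": 0, "wz": 0.16, "gripper": 0},
    {"tx": -102, "ty": -1, "tz": 0, "wx": 0, "wy": 0, "wz": 0.23, "gripper": 0},
    {"tx": -136, "ty": -1, "tz": 0, "wx": 0, "wy": 0, "wz": 0.31, "gripper": 0},
    {"tx": -170, "ty": -1, "tz": 0, "wx": 0, "wy": 0, "wz": 0.384, "gripper": 0},
  ],
)

```text
time: 6.77
position: [0.4753, -0.0711, 0.2797]
tool_rot: [2.575, 1.798, -0.0]
ft_force: [1.1, -0.2, 0.2]
grip_width: 0.126
grip_force: 30.0
```

Emit:
jog_arm(
  increments=[
    {"tx": -28, "ty": 6, "tz": 4, "wx": 0, "wy": 0, "wz": 0.09, "gripper": 0},
    {"tx": -56, "ty": 12, "tz": 8, "wx": 0, "wy": 0, "wz": 0.18, "gripper": 0},
    {"tx": -84, "ty": 18, "tz": 12, "wx": 0, "wy": 0, "wz": 0.27, "gripper": 0},
    {"tx": -111, "ty": 23, "tz": 16, "wx": 0, "wy": 0, "wz": 0.36, "gripper": 0},
    {"tx": -138, "ty": 29, "tz": 20, "wx": 0, "wy": 0, "wz": 0.436, "gripper": 0},
  ],
)

```text
time: 7.18
position: [0.4553, -0.2104, 0.2593]
tool_rot: [2.904, 1.198, -0.0]
ft_force: [0.6, 0.4, -0.0]
grip_width: 0.126
grip_force: 30.0
```

Emit:
jog_arm(
  increments=[
    {"tx": -20, "ty": 9, "tz": 8, "wx": 0, "wy": 0, "wz": 0.09, "gripper": 0},
    {"tx": -40, "ty": 18, "tz": 16, "wx": 0, "wy": 0, "wz": 0.18, "gripper": 0},
    {"tx": -59, "ty": 27, "tz": 25, "wx": 0, "wy": 0, "wz": 0.262, "gripper": 0},
    {"tx": -59, "ty": 27, "tz": 25, "wx": 0, "wy": 0, "wz": 0.262, "gripper": 0},
    {"tx": -59, "ty": 27, "tz": 25, "wx": 0, "wy": 0, "wz": 0.262, "gripper": 0},
  ],
)

```text
time: 7.6
position: [0.4323, -0.2708, 0.2337]
tool_rot: [-3.033, -0.811, 0.001]
ft_force: [0.9, 0.8, 0.6]
grip_width: 0.123
grip_force: 30.0
```

```bash
python3 - <<'E'
from h import *
V=[]
for n in ['scene','top','wrist']:
    im,K,E=cam(n); cv2.imwrite(f'pics/{n}3.png',im); np.savez(f'{n}3.npz',K=K,E=E); V.append((im,K,E))
    print(n,[(t,[(np.round(r['bbox']).astype(int).tolist(),round(r['conf'],2)) for r in vision.spot_in(n,t)][:2]) for t in ['stick','dish','bottle','bin']])
s=ctrl.get_state(); print(s['position'],s['tool_rot'],s['ft_force'])
P=[(.432,-.271,.1335),(.432,-.271,.097)]
for im,K,E in V: print([proj(K,E,p).round(0) for p in P])
a=V[0][0][140:300,360:500]; b=V[2][0]
o=np.zeros((480,800,3),np.uint8); o[:,:420]=cv2.resize(a,(420,480),interpolation=cv2.INTER_CUBIC); o[:285,420:]=cv2.resize(b,(380,285)); 
o[285:,420:]=cv2.resize(V[1][0][200:320,340:574],(380,195),interpolation=cv2.INTER_CUBIC)
cv2.imwrite('pics/c3.png',o)
E
```

```text
scene [('stick', [([427, 173, 437, 210], 0.75)]), ('dish', [([418, 214, 438, 231], 0.51), ([284, 180, 374, 307], 0.22)]), ('bottle', [([406, 214, 438, 260], 0.64)]), ('bin', [([386, 187, 422, 233], 0.76)])]
top [('stick', []), ('dish', [([411, 281, 431, 296], 0.44)]), ('bottle', [([404, 276, 432, 296], 0.55)]), ('bin', [([435, 215, 481, 255], 0.77)])]
wrist [('stick', [([300, 232, 338, 386], 0.96), ([292, 172, 357, 252], 0.37)]), ('dish', [([295, 196, 355, 252], 0.56), ([16, 0, 231, 102], 0.28)]), ('bottle', [([293, 172, 358, 251], 0.86)]), ('bin', [([422, 84, 559, 202], 0.63)])]
[ 0.43326674 -0.26998035  0.23455877] [ 3.03394351e+00  8.15017782e-01 -5.08739848e-05] [-0.79442829  0.2077907  -0.87108594]
[array([428., 208.]), array([426., 222.])]
[array([422., 292.]), array([419., 291.])]
[array([317., 235.]), array([317., 223.])]
```

View pics/c3.png

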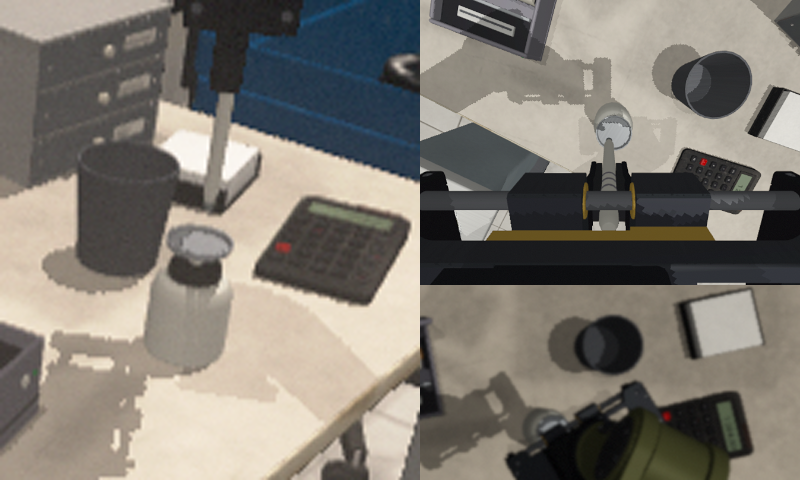

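```bash
python3 - <<'E'
from h import *
W=np.load('wrist3.npz');S=np.load('scene3.npz');T=np.load('top0.npz')
r=lambda X,u,v:ray(X['K'],X['E'],u,v)
print('dish W z.1',[atz(W['K'],W['E'],*q,.1).round(4) for q in [(325,222),(326.7,217)]])
print('dish tri WST',tri([r(W,325.5,220),r(S,427,221.5),r(T,419.2,290.3)]))
print('tip W z.1335',atz(W['K'],W['E'],317,236,.1335).round(4),'S',atz(S['K'],S['E'],431.3,209.3,.1335).round(4),'tri',tri([r(W,317,236),r(S,431.3,209.3)]))
print('bin W', [atz(W['K'],W['E'],*q,.1).round(4) for q in [(((712-420)*1.684),84*1.684)]])
E
```

```text
dish W z.1 [array([ 0.4369, -0.2761,  0.1   ]), array([ 0.4415, -0.2752,  0.1   ])]
dish tri WST (array([ 0.43433888, -0.27492719,  0.09458286]), [0.0034267665825207013, 0.0030285971298398655, 0.0034758083587051966])
tip W z.1335 [ 0.4315 -0.2712  0.1335] S [ 0.4231 -0.2706  0.1335] tri (array([ 0.42794211, -0.27364335,  0.1300625 ]), [0.003073071979837284, 0.003073071979837219])
bin W [array([ 0.5635, -0.3592,  0.1   ])]
```

Emit:
jog_arm(
  increments=[
    {"tx": 2, "ty": 3, "tz": 8, "wx": 0, "wy": 0, "wz": 0, "gripper": 0},
    {"tx": 2, "ty": 3, "tz": 16, "wx": 0, "wy": 0, "wz": 0, "gripper": 0},
    {"tx": 2, "ty": 3, "tz": 24, "wx": 0, "wy": 0, "wz": 0, "gripper": 0},
    {"tx": 2, "ty": 3, "tz": 30, "wx": 0, "wy": 0, "wz": 0, "gripper": 0},
    {"tx": 2, "ty": 3, "tz": 33, "wx": 0, "wy": 0, "wz": 0, "gripper": 0},
  ],
)

```text
time: 8.77
position: [0.4357, -0.2712, 0.1998]
tool_rot: [-3.032, -0.815, 0.003]
ft_force: [-0.4, -0.4, -1.1]
grip_width: 0.128
grip_force: 30.0
```

Emit:
jog_arm(
  increments=[
    {"tx": 0, "ty": 0, "tz": 1, "wx": 0, "wy": 0, "wz": 0, "gripper": 0},
    {"tx": 0, "ty": 0, "tz": 2, "wx": 0, "wy": 0, "wz": 0, "gripper": 0},
    {"tx": 0, "ty": 0, "tz": 3, "wx": 0, "wy": 0, "wz": 0, "gripper": 0},
    {"tx": 0, "ty": 0, "tz": 4, "wx": 0, "wy": 0, "wz": 0, "gripper": 0},
    {"tx": 0, "ty": 0, "tz": 4, "wx": 0, "wy": 0, "wz": 0, "gripper": 0},
  ],
)

```text
time: 9.18
position: [0.4367, -0.2717, 0.1979]
tool_rot: [3.033, 0.815, 0.001]
ft_force: [-0.9, 0.8, 1.4]
grip_width: 0.13
grip_force: 30.0
```

Emit:
jog_arm(
  increments=[
    {"tx": 0, "ty": 0, "tz": 1, "wx": 0, "wy": 0, "wz": 0, "gripper": 0},
    {"tx": 0, "ty": 0, "tz": 2, "wx": 0, "wy": 0, "wz": 0, "gripper": 0},
    {"tx": 0, "ty": 0, "tz": 3, "wx": 0, "wy": 0, "wz": 0, "gripper": 0},
    {"tx": 0, "ty": 0, "tz": 3, "wx": 0, "wy": 0, "wz": 0, "gripper": 0},
    {"tx": 0, "ty": 0, "tz": 3, "wx": 0, "wy": 0, "wz": 0, "gripper": 0},
  ],
)

```text
time: 9.6
position: [0.4367, -0.2717, 0.1948]
tool_rot: [3.034, 0.815, 0.001]
ft_force: [-0.3, -0.7, 1.6]
grip_width: 0.132
grip_force: 30.0
```

Emit:
jog_arm(
  increments=[
    {"tx": 0, "ty": 0, "tz": 1, "wx": 0, "wy": 0, "wz": 0, "gripper": 0},
    {"tx": 0, "ty": 0, "tz": 2, "wx": 0, "wy": 0, "wz": 0, "gripper": 0},
    {"tx": 0, "ty": 0, "tz": 3, "wx": 0, "wy": 0, "wz": 0, "gripper": 0},
    {"tx": 0, "ty": 0, "tz": 3, "wx": 0, "wy": 0, "wz": 0, "gripper": 0},
    {"tx": 0, "ty": 0, "tz": 3, "wx": 0, "wy": 0, "wz": 0, "gripper": 0},
  ],
)

```text
time: 10.02
position: [0.4367, -0.2717, 0.1917]
tool_rot: [3.034, 0.815, 0.001]
ft_force: [1.1, 0.2, 3.4]
grip_width: 0.13
grip_force: 30.0
```

```bash
python3 - <<'E'
from h import *
F=[];P=[]
for i in range(4):
    im,K,E=cam('wrist' if i else 'scene'); s=ctrl.get_state(); F.append(s['ft_force']);P.append(s['position'])
    if i<2: cv2.imwrite(f'pics/press{i}.png',im)
print(np.round(F,1).tolist(),np.mean(F,0).round(2),np.mean(P,0).round(4))
a=cv2.imread('pics/press0.png')[140:300,360:500]; b=cv2.imread('pics/press1.png')[150:390,240:400]
o=np.hstack([cv2.resize(a,(420,480),interpolation=cv2.INTER_CUBIC),cv2.resize(b,(320,480),interpolation=cv2.INTER_CUBIC)]); cv2.imwrite('pics/pressc.png',o)
E
```

```text
[[-0.9, 0.7, 2.4], [0.4, -0.5, 3.0], [0.4, 0.3, 2.3], [0.7, -0.9, 2.7]] [ 0.14 -0.08  2.61] [ 0.4367 -0.2717  0.1917]
```

View pics/pressc.png

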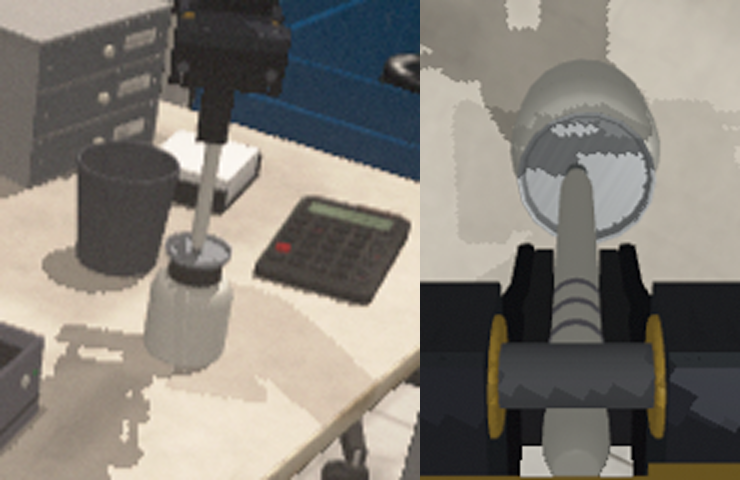

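The tip sits inside the dish (right inset 575,175; dish centre about 586,178). The force of about 2.7 N says the dish is roughly 40–45% down, so I'll press further.

Emit:
jog_arm(
  increments=[
    {"tx": 0, "ty": 0, "tz": 1, "wx": 0, "wy": 0, "wz": 0, "gripper": 0},
    {"tx": 0, "ty": 0, "tz": 2, "wx": 0, "wy": 0, "wz": 0, "gripper": 0},
    {"tx": 0, "ty": 0, "tz": 3, "wx": 0, "wy": 0, "wz": 0, "gripper": 0},
    {"tx": 0, "ty": 0, "tz": 3, "wx": 0, "wy": 0, "wz": 0, "gripper": 0},
    {"tx": 0, "ty": 0, "tz": 3, "wx": 0, "wy": 0, "wz": 0, "gripper": 0},
  ],
)

```text
time: 10.63
position: [0.4366, -0.2717, 0.1886]
tool_rot: [3.034, 0.815, 0.0]
ft_force: [0.5, -0.6, 4.2]
grip_width: 0.13
grip_force: 30.0
```

```bash
cat >> h.py <<'E'
def ft(n=8):
    F=[];P=[]
    for i in range(n): vision.get_image('wrist'); s=ctrl.get_state(); F.append(s['ft_force']);P.append(s['position'])
    print(np.mean(F,0).round(2),'+-',(np.std(F,0)/n**.5).round(2),np.mean(P,0).round(4),s['time'])
E
python3 -c "
from h import *
ft()"
```

```text
[ 0.58 -0.11  3.79] +- [0.2  0.13 0.13] [ 0.4366 -0.2717  0.1887] 11.0333
```

Emit:
jog_arm(
  increments=[
    {"tx": 0, "ty": 0, "tz": 0.5, "wx": 0, "wy": 0, "wz": 0, "gripper": 0},
    {"tx": 0, "ty": 0, "tz": 1, "wx": 0, "wy": 0, "wz": 0, "gripper": 0},
    {"tx": 0, "ty": 0, "tz": 1, "wx": 0, "wy": 0, "wz": 0, "gripper": 0},
    {"tx": 0, "ty": 0, "tz": 1, "wx": 0, "wy": 0, "wz": 0, "gripper": 0},
    {"tx": 0, "ty": 0, "tz": 1, "wx": 0, "wy": 0, "wz": 0, "gripper": 0},
  ],
)

```text
time: 11.45
position: [0.4367, -0.2717, 0.1882]
tool_rot: [3.033, 0.815, 0.001]
ft_force: [-0.1, 0.4, 6.3]
grip_width: 0.129
grip_force: 30.0
```

```bash
python3 -c "
from h import *
ft(6)
plan([(.4366,-.2717,.25,30),(.465,-.15,.25,18),(.471,-.02,.25,9.5)],start=(.4366,-.2717,.188,30))"
```

```text
[-0.01 -0.14  6.95] +- [0.09 0.28 0.06] [ 0.4367 -0.2717  0.1882] 11.75
(0.4366, -0.2717, 0.25, 30) t [  0.   0. -62.] w [0. 0. 0.]
(0.465, -0.15, 0.25, 18) t [ 85.4 -91.2  -0. ] w [ 0.    -0.     0.209]
(0.471, -0.02, 0.25, 9.5) t [  45.9 -121.8   -0. ] w [ 0.    -0.     0.148]
```

Emit:
jog_arm(
  increments=[
    {"tx": 0, "ty": 0, "tz": -6, "wx": 0, "wy": 0, "wz": 0, "gripper": 0},
    {"tx": 0, "ty": 0, "tz": -14, "wx": 0, "wy": 0, "wz": 0, "gripper": 0},
    {"tx": 0, "ty": 0, "tz": -30, "wx": 0, "wy": 0, "wz": 0, "gripper": 0},
    {"tx": 0, "ty": 0, "tz": -50, "wx": 0, "wy": 0, "wz": 0, "gripper": 0},
    {"tx": 0, "ty": 0, "tz": -62, "wx": 0, "wy": 0, "wz": 0, "gripper": 0},
  ],
)

```text
time: 12.17
position: [0.4362, -0.2713, 0.2508]
tool_rot: [-3.033, -0.815, 0.001]
ft_force: [0.1, 0.0, -0.3]
grip_width: 0.127
grip_force: 30.0
```

Emit:
jog_arm(
  increments=[
    {"tx": 17, "ty": -18, "tz": 0, "wx": 0, "wy": 0, "wz": 0.04, "gripper": 0},
    {"tx": 34, "ty": -36, "tz": 0, "wx": 0, "wy": 0, "wz": 0.08, "gripper": 0},
    {"tx": 51, "ty": -54, "tz": 0, "wx": 0, "wy": 0, "wz": 0.13, "gripper": 0},
    {"tx": 68, "ty": -73, "tz": 0, "wx": 0, "wy": 0, "wz": 0.17, "gripper": 0},
    {"tx": 85, "ty": -91, "tz": 0, "wx": 0, "wy": 0, "wz": 0.209, "gripper": 0},
  ],
)

```text
time: 12.58
position: [0.4639, -0.1488, 0.2492]
tool_rot: [-3.102, -0.491, 0.003]
ft_force: [-0.2, -0.5, -0.3]
grip_width: 0.123
grip_force: 30.0
```

Emit:
jog_arm(
  increments=[
    {"tx": 15, "ty": -40, "tz": 0, "wx": 0, "wy": 0, "wz": 0.05, "gripper": 0},
    {"tx": 30, "ty": -80, "tz": 0, "wx": 0, "wy": 0, "wz": 0.1, "gripper": 0},
    {"tx": 42, "ty": -112, "tz": 0, "wx": 0, "wy": 0, "wz": 0.148, "gripper": 0},
    {"tx": 46, "ty": -122, "tz": 0, "wx": 0, "wy": 0, "wz": 0.148, "gripper": 0},
    {"tx": 46, "ty": -122, "tz": 0, "wx": 0, "wy": 0, "wz": 0.148, "gripper": 0},
  ],
)

```text
time: 13.0
position: [0.4698, -0.0158, 0.2496]
tool_rot: [-3.129, -0.275, 0.001]
ft_force: [0.4, -0.7, 0.5]
grip_width: 0.13
grip_force: 30.0
```

```bash
python3 - <<'E'
from h import *
ft(4)
im,K,E=cam('wrist'); cv2.imwrite('pics/w5.png',im); np.savez('w5.npz',K=K,E=E); s=ctrl.get_state(); print(s['position'],s['tool_rot'])
print([(t,[(np.round(r['bbox']).astype(int).tolist(),round(r['conf'],2)) for r in vision.spot_in('wrist',t)][:2]) for t in ['stick','print_head','lid']])
p=s['position']; print('tip',proj(K,E,(p[0],p[1],p[2]-.1014)))
for q in [(.468,-.0045,.06),(.48,-.083,.06)]: print(proj(K,E,q))
c=im[110:310,200:460]; cv2.imwrite('pics/w5c.png',cv2.resize(c,None,fx=3,fy=3,interpolation=cv2.INTER_CUBIC))
E
```

```text
[-0.17 -0.83  0.11] +- [0.34 0.05 0.22] [ 0.4699 -0.0208  0.2493] 13.2
[ 0.47004492 -0.0220431   0.24924833] [ 3.13085330e+00  2.58392504e-01 -1.37213277e-03]
[('stick', [([304, 231, 336, 388], 0.98)]), ('print_head', [([295, 196, 376, 211], 0.56)]), ('lid', [([220, 51, 491, 92], 0.8), ([219, 48, 488, 233], 0.72)])]
tip [316.849619   233.09766383]
[299.64401902 206.78120938]
[377.73951468 207.75569093]
```

View pics/w5c.png

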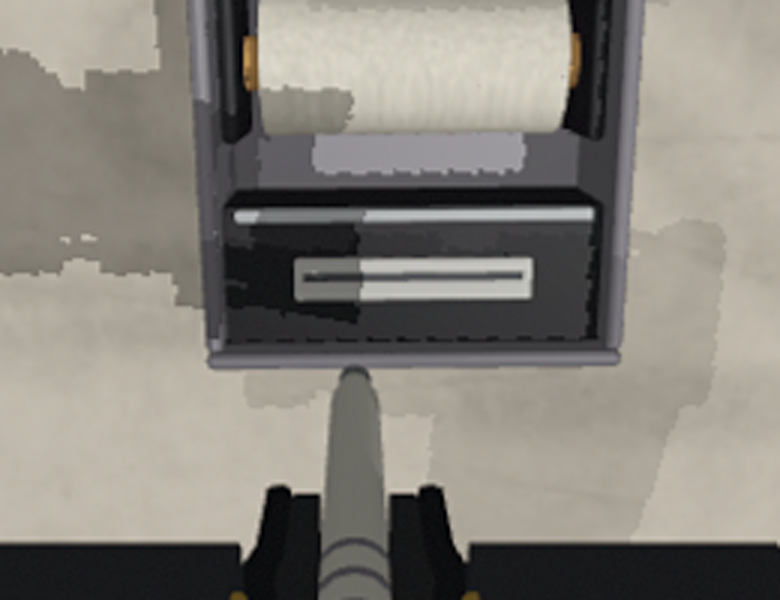

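```bash
python3 - <<'E'
from h import *
W=np.load('w5.npz')
f=lambda u,v,z:atz(W['K'],W['E'],200+u/3,110+v/3,z)
L,Rr=f(295,279,.06),f(532,279,.06); print(L,Rr,np.linalg.norm(L-Rr)); a=Rr-L; print('yaw',np.degrees(np.arctan2(a[0],-a[1])))
print('width',np.linalg.norm(f(413,258,.06)-f(413,300,.06)),'wall',f(210,362,.07),f(618,358,.07),'tip',f(355,370,.148))
u=a/np.linalg.norm(a); s=L+u*.003; e=Rr-u*.001; print('start',s,'end',e)
y=np.degrees(np.arctan2(a[0],-a[1]))
plan([(s[0],s[1]+.001,.20,y),(s[0],s[1]+.001,.166,y),(e[0],e[1]+.001,.166,y)],start=(.470,-.021,.2493,9.5))
E
```

```text
[ 0.47165765 -0.00260665  0.06      ] [ 0.4847587  -0.08154348  0.06      ] 0.08001662697708248
yaw 9.42341373462603
width 0.014464732035261142 wall [0.44110592 0.0211591  0.07      ] [ 0.46490253 -0.11370819  0.07      ] tip [ 0.47009078 -0.02320815  0.148     ]
start [ 0.47214884 -0.00556617  0.06      ] end [ 0.48459498 -0.08055697  0.06      ]
(np.float64(0.47214884095179777), np.float64(-0.004566165728515015), 0.2, np.float64(9.42341373462603)) t [  4.8 -15.9  49.3] w [ 0.    -0.     0.001]
(np.float64(0.47214884095179777), np.float64(-0.004566165728515015), 0.166, np.float64(9.42341373462603)) t [ 0. -0. 34.] w [0. 0. 0.]
(np.float64(0.4845949754882929), np.float64(-0.07955697391240091), 0.166, np.float64(9.42341373462603)) t [-0. 76.  0.] w [0. 0. 0.]
```

The head strip runs from crop (295,279) to (532,279), which is 80.0 mm at z = 0.06, so it checks. The tip at (355,370) is where the model puts it. Next: over the left end and down.

Emit:
jog_arm(
  increments=[
    {"tx": 5, "ty": -16, "tz": 10, "wx": 0, "wy": 0, "wz": 0, "gripper": 0},
    {"tx": 5, "ty": -16, "tz": 20, "wx": 0, "wy": 0, "wz": 0, "gripper": 0},
    {"tx": 5, "ty": -16, "tz": 35, "wx": 0, "wy": 0, "wz": 0, "gripper": 0},
    {"tx": 5, "ty": -16, "tz": 49, "wx": 0, "wy": 0, "wz": 0, "gripper": 0},
    {"tx": 5, "ty": -16, "tz": 49, "wx": 0, "wy": 0, "wz": 0, "gripper": 0},
  ],
)

```text
time: 13.82
position: [0.4704, -0.0041, 0.1974]
tool_rot: [-3.13, -0.263, 0.009]
ft_force: [-1.0, -0.3, -0.1]
grip_width: 0.134
grip_force: 30.0
```

Emit:
jog_arm(
  increments=[
    {"tx": 0, "ty": 0, "tz": 10, "wx": 0, "wy": 0, "wz": 0, "gripper": 0},
    {"tx": 0, "ty": 0, "tz": 20, "wx": 0, "wy": 0, "wz": 0, "gripper": 0},
    {"tx": 0, "ty": 0, "tz": 28, "wx": 0, "wy": 0, "wz": 0, "gripper": 0},
    {"tx": 0, "ty": 0, "tz": 33, "wx": 0, "wy": 0, "wz": 0, "gripper": 0},
    {"tx": 0, "ty": 0, "tz": 34, "wx": 0, "wy": 0, "wz": 0, "gripper": 0},
  ],
)

```text
time: 14.23
position: [0.4719, -0.0034, 0.1654]
tool_rot: [-3.13, -0.263, 0.003]
ft_force: [0.7, 1.6, 0.2]
grip_width: 0.132
grip_force: 30.0
```

```bash
python3 - <<'E'
from h import *
ft(8)
im,K,E=cam('wrist'); cv2.imwrite('pics/w6.png',im)
L=(.47166,-.00261,.06); Rr=(.48476,-.08154,.06); p=ctrl.get_state()['position']
print(proj(K,E,L),proj(K,E,Rr),'tip',proj(K,E,p-[0,0,.1014]))
cv2.imwrite('pics/w6c.png',cv2.resize(im[150:290,240:440],None,fx=4,fy=4,interpolation=cv2.INTER_CUBIC))
E
```

```text
[-0.18  0.01 -0.22] +- [0.15 0.16 0.14] [ 0.4728 -0.0034  0.1667] 14.6333
[315.57619749 232.5729617 ] [416.06180013 232.82185452] tip [316.77848607 233.45765047]
```

View pics/w6c.png

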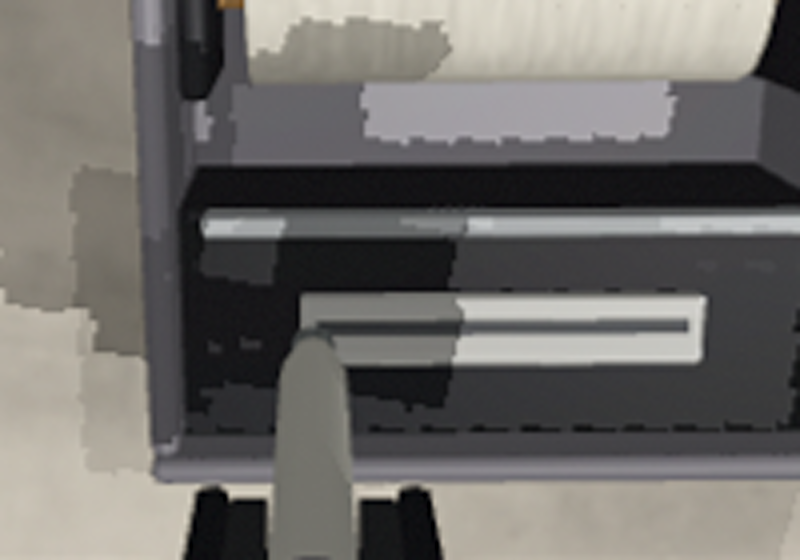

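The tip at (313,338) stands just inside the strip's left end (301; right end 706), within 2 mm of its centre line at row 328. I'll lower it gently to a light contact.

Emit:
jog_arm(
  increments=[
    {"tx": 1, "ty": 0, "tz": 2, "wx": 0, "wy": 0, "wz": 0, "gripper": 0},
    {"tx": 1, "ty": 0, "tz": 3.5, "wx": 0, "wy": 0, "wz": 0, "gripper": 0},
    {"tx": 1, "ty": 0, "tz": 5, "wx": 0, "wy": 0, "wz": 0, "gripper": 0},
    {"tx": 1, "ty": 0, "tz": 6, "wx": 0, "wy": 0, "wz": 0, "gripper": 0},
    {"tx": 1, "ty": 0, "tz": 6.5, "wx": 0, "wy": 0, "wz": 0, "gripper": 0},
  ],
)

```text
time: 15.1
position: [0.4736, -0.0032, 0.16]
tool_rot: [3.13, 0.263, -0.0]
ft_force: [0.5, 0.5, 1.5]
grip_width: 0.13
grip_force: 30.0
```

```bash
python3 -c "
from h import *
ft(10)"
```

```text
[-0.32 -0.18  1.17] +- [0.18 0.15 0.13] [ 0.4736 -0.0032  0.1601] 15.6
```

Emit:
jog_arm(
  increments=[
    {"tx": 0, "ty": 0, "tz": 0.4, "wx": 0, "wy": 0, "wz": 0, "gripper": 0},
    {"tx": 0, "ty": 0, "tz": 0.8, "wx": 0, "wy": 0, "wz": 0, "gripper": 0},
    {"tx": 0, "ty": 2, "tz": 0.8, "wx": 0, "wy": 0, "wz": 0, "gripper": 0},
    {"tx": 0, "ty": 6, "tz": 0.8, "wx": 0, "wy": 0, "wz": 0, "gripper": 0},
    {"tx": 0, "ty": 11, "tz": 0.8, "wx": 0, "wy": 0, "wz": 0, "gripper": 0},
  ],
)

```text
time: 16.02
position: [0.4755, -0.0139, 0.1593]
tool_rot: [-3.13, -0.264, -0.0]
ft_force: [-0.3, 1.3, 2.2]
grip_width: 0.128
grip_force: 30.0
```

Emit:
jog_arm(
  increments=[
    {"tx": 0, "ty": 5, "tz": 0, "wx": 0, "wy": 0, "wz": 0, "gripper": 0},
    {"tx": 0, "ty": 10, "tz": 0, "wx": 0, "wy": 0, "wz": 0, "gripper": 0},
    {"tx": 0, "ty": 15, "tz": 0, "wx": 0, "wy": 0, "wz": 0, "gripper": 0},
    {"tx": 0, "ty": 20, "tz": 0, "wx": 0, "wy": 0, "wz": 0, "gripper": 0},
    {"tx": 0, "ty": 25, "tz": 0, "wx": 0, "wy": 0, "wz": 0, "gripper": 0},
  ],
)

```text
time: 16.43
position: [0.4796, -0.0393, 0.1592]
tool_rot: [-3.131, -0.263, 0.0]
ft_force: [-0.2, 2.5, 0.8]
grip_width: 0.13
grip_force: 30.0
```

Emit:
jog_arm(
  increments=[
    {"tx": 0, "ty": 5, "tz": 0, "wx": 0, "wy": 0, "wz": 0, "gripper": 0},
    {"tx": 0, "ty": 10, "tz": 0, "wx": 0, "wy": 0, "wz": 0, "gripper": 0},
    {"tx": 0, "ty": 15, "tz": 0, "wx": 0, "wy": 0, "wz": 0, "gripper": 0},
    {"tx": 0, "ty": 20, "tz": 0, "wx": 0, "wy": 0, "wz": 0, "gripper": 0},
    {"tx": 0, "ty": 25, "tz": 0, "wx": 0, "wy": 0, "wz": 0, "gripper": 0},
  ],
)

```text
time: 16.85
position: [0.4838, -0.0638, 0.1592]
tool_rot: [3.13, 0.263, -0.0]
ft_force: [-0.3, 0.8, 1.3]
grip_width: 0.127
grip_force: 30.0
```

Emit:
jog_arm(
  increments=[
    {"tx": 0, "ty": 5, "tz": 0, "wx": 0, "wy": 0, "wz": 0, "gripper": 0},
    {"tx": 0, "ty": 10, "tz": 0, "wx": 0, "wy": 0, "wz": 0, "gripper": 0},
    {"tx": 0, "ty": 14, "tz": 0, "wx": 0, "wy": 0, "wz": 0, "gripper": 0},
    {"tx": 0, "ty": 17, "tz": 0, "wx": 0, "wy": 0, "wz": 0, "gripper": 0},
    {"tx": 0, "ty": 17, "tz": 0, "wx": 0, "wy": 0, "wz": 0, "gripper": 0},
  ],
)

```text
time: 17.27
position: [0.4866, -0.0811, 0.1592]
tool_rot: [3.13, 0.262, 0.0]
ft_force: [0.7, 0.5, 2.1]
grip_width: 0.129
grip_force: 30.0
```

```bash
python3 - <<'E'
from h import *
ft(8)
im,K,E=cam('wrist'); cv2.imwrite('pics/w7.png',im)
cv2.imwrite('pics/w7c.png',cv2.resize(im[150:290,200:400],None,fx=4,fy=4,interpolation=cv2.INTER_CUBIC))
E
```

```text
[-0.12 -0.99  1.78] +- [0.15 0.18 0.1 ] [ 0.4866 -0.0807  0.1593] 17.6667
```

View pics/w7c.png

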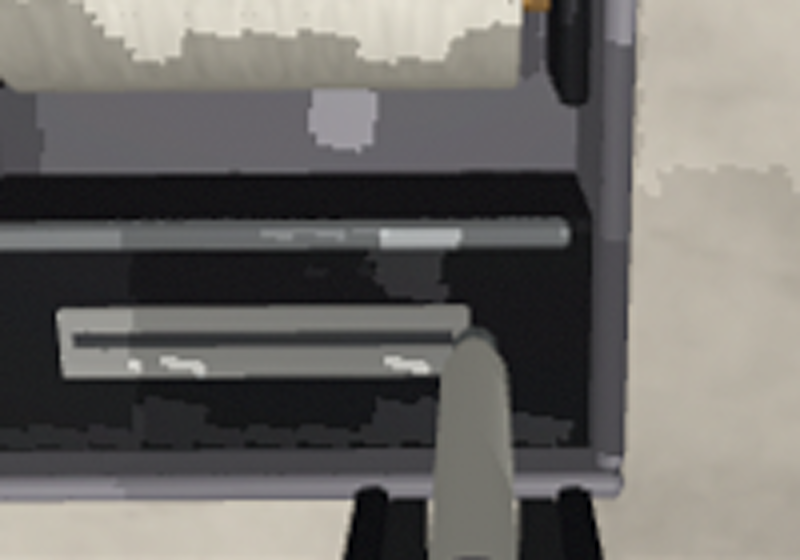

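The tip at (474,343) is at the strip's right end (470) with about 2 N of contact, so the wipe is done. Lift and go over the bin.

Emit:
jog_arm(
  increments=[
    {"tx": 0, "ty": 0, "tz": -10, "wx": 0, "wy": 0, "wz": 0, "gripper": 0},
    {"tx": 0, "ty": 0, "tz": -30, "wx": 0, "wy": 0, "wz": 0, "gripper": 0},
    {"tx": 0, "ty": 0, "tz": -55, "wx": 0, "wy": 0, "wz": 0, "gripper": 0},
    {"tx": 0, "ty": 0, "tz": -80, "wx": 0, "wy": 0, "wz": 0, "gripper": 0},
    {"tx": 0, "ty": 0, "tz": -105, "wx": 0, "wy": 0, "wz": 0, "gripper": 0},
  ],
)

```text
time: 18.13
position: [0.4861, -0.0793, 0.2656]
tool_rot: [-3.13, -0.264, 0.001]
ft_force: [0.3, -0.2, 0.2]
grip_width: 0.129
grip_force: 30.0
```

Emit:
jog_arm(
  increments=[
    {"tx": 3, "ty": 30, "tz": 0, "wx": 0, "wy": 0, "wz": 0, "gripper": 0},
    {"tx": 6, "ty": 60, "tz": 0, "wx": 0, "wy": 0, "wz": 0, "gripper": 0},
    {"tx": 9, "ty": 90, "tz": 0, "wx": 0, "wy": 0, "wz": 0, "gripper": 0},
    {"tx": 12, "ty": 120, "tz": 0, "wx": 0, "wy": 0, "wz": 0, "gripper": 0},
    {"tx": 15, "ty": 150, "tz": 0, "wx": 0, "wy": 0, "wz": 0, "gripper": 0},
  ],
)

```text
time: 18.55
position: [0.5265, -0.2263, 0.2647]
tool_rot: [-3.13, -0.264, 0.0]
ft_force: [0.4, 0.6, -0.2]
grip_width: 0.128
grip_force: 30.0
```

```bash
python3 - <<'E'
from h import *
im,K,E=cam('wrist'); cv2.imwrite('pics/w8.png',im); s=ctrl.get_state();p=s['position'];print(p,s['tool_rot'])
b=vision.spot_in('wrist','bin'); print([(np.round(r['bbox']).tolist(),round(r['conf'],2)) for r in b])
th=np.linspace(0,6.28,40)
for c in [(.564,-.366),(.5635,-.359),(.558,-.36)]:
    q=np.array([proj(K,E,(c[0]+r*np.cos(t),c[1]+r*np.sin(t),z)) for t in th for r,z in [(.046,.1),(.036,0)]]); print(c,q.min(0).round(),q.max(0).round())
im2,K,E=cam('top'); print([(np.round(r['bbox']).tolist(),round(r['conf'],2)) for r in vision.spot_in('top','bin')])
for c in [(.564,-.366)]:
    q=np.array([proj(K,E,(c[0]+r*np.cos(t),c[1]+r*np.sin(t),z)) for t in th for r,z in [(.046,.1),(.036,0)]]); print(c,q.min(0).round(),q.max(0).round())
E
```

```text
[ 0.52646596 -0.23422395  0.26369914] [3.12875664e+00 2.50895746e-01 1.37911399e-05]
[([409.0, 150.0, 523.0, 246.0], 0.66)]
(0.564, -0.366) [406. 149.] [520. 246.]
(0.5635, -0.359) [401. 149.] [513. 245.]
(0.558, -0.36) [400. 155.] [512. 251.]
[]
(0.564, -0.366) [434. 217.] [476. 255.]
```

Emit:
jog_arm(
  increments=[
    {"tx": 4, "ty": 36, "tz": 0, "wx": 0, "wy": 0, "wz": 0, "gripper": 0},
    {"tx": 8, "ty": 72, "tz": 0, "wx": 0, "wy": 0, "wz": 0, "gripper": 0},
    {"tx": 12, "ty": 108, "tz": 0, "wx": 0, "wy": 0, "wz": 0, "gripper": 0},
    {"tx": 14, "ty": 135, "tz": 0, "wx": 0, "wy": 0, "wz": 0, "gripper": 0},
    {"tx": 15, "ty": 145, "tz": 0, "wx": 0, "wy": 0, "wz": 0, "gripper": 0},
  ],
)

```text
time: 19.17
position: [0.565, -0.3692, 0.2637]
tool_rot: [3.13, 0.259, -0.001]
ft_force: [-0.7, 0.2, -0.5]
grip_width: 0.126
grip_force: 30.0
```

Emit:
jog_arm(
  increments=[
    {"tx": 0, "ty": 0, "tz": 0, "wx": 0, "wy": 0, "wz": 0, "gripper": 0},
    {"tx": 0, "ty": 0, "tz": 25, "wx": 0, "wy": 0, "wz": 0, "gripper": 0},
    {"tx": 0, "ty": 0, "tz": 50, "wx": 0, "wy": 0, "wz": 0, "gripper": 0},
    {"tx": 0, "ty": 0, "tz": 75, "wx": 0, "wy": 0, "wz": 0, "gripper": 0},
    {"tx": 0, "ty": 0, "tz": 80, "wx": 0, "wy": 0, "wz": 0, "gripper": 0},
  ],
)

```text
time: 19.58
position: [0.5638, -0.3612, 0.1803]
tool_rot: [-3.124, -0.269, 0.008]
ft_force: [-0.6, 0.5, -0.7]
grip_width: 0.129
grip_force: 30.0
```

Emit:
jog_arm(
  increments=[
    {"tx": 0, "ty": 0, "tz": 15, "wx": 0, "wy": 0, "wz": 0, "gripper": 0},
    {"tx": 0, "ty": 0, "tz": 30, "wx": 0, "wy": 0, "wz": 0, "gripper": 0},
    {"tx": 0, "ty": 0, "tz": 45, "wx": 0, "wy": 0, "wz": 0, "gripper": 0},
    {"tx": 0, "ty": 0, "tz": 51, "wx": 0, "wy": 0, "wz": 0, "gripper": 0},
    {"tx": 0, "ty": 0, "tz": 51, "wx": 0, "wy": 0, "wz": 0, "gripper": 0},
  ],
)

```text
time: 20.0
position: [0.5652, -0.3638, 0.1328]
tool_rot: [-3.128, -0.266, 0.002]
ft_force: [0.2, -0.0, -0.4]
grip_width: 0.129
grip_force: 30.0
```

Emit:
jog_arm(
  increments=[
    {"tx": 0, "ty": 0, "tz": 0, "wx": 0, "wy": 0, "wz": 0, "gripper": 0.7},
    {"tx": 0, "ty": 0, "tz": 0, "wx": 0, "wy": 0, "wz": 0, "gripper": 0.7},
    {"tx": 0, "ty": 0, "tz": 0, "wx": 0, "wy": 0, "wz": 0, "gripper": 0.7},
    {"tx": 0, "ty": 0, "tz": 0, "wx": 0, "wy": 0, "wz": 0, "gripper": 0.7},
    {"tx": 0, "ty": 0, "tz": 0, "wx": 0, "wy": 0, "wz": 0, "gripper": 0.7},
  ],
)

```text
time: 20.42
position: [0.5658, -0.3662, 0.1341]
tool_rot: [3.13, 0.263, 0.001]
ft_force: [0.6, 0.4, 0.2]
grip_width: 0.42
grip_force: 0.0
```

Emit:
jog_arm(
  increments=[
    {"tx": 0, "ty": 0, "tz": 0, "wx": 0, "wy": 0, "wz": 0, "gripper": 0.7},
    {"tx": 0, "ty": 0, "tz": 0, "wx": 0, "wy": 0, "wz": 0, "gripper": 0.7},
    {"tx": 0, "ty": 0, "tz": -5, "wx": 0, "wy": 0, "wz": 0, "gripper": 0.7},
    {"tx": 0, "ty": 0, "tz": -15, "wx": 0, "wy": 0, "wz": 0, "gripper": 0.7},
    {"tx": 0, "ty": 0, "tz": -30, "wx": 0, "wy": 0, "wz": 0, "gripper": 0.7},
  ],
)

```text
time: 20.83
position: [0.5647, -0.3656, 0.1629]
tool_rot: [-3.129, -0.263, 0.003]
ft_force: [-0.3, -0.1, -0.2]
grip_width: 0.691
grip_force: 0.0
```

Emit:
jog_arm(
  increments=[
    {"tx": 0, "ty": 0, "tz": -25, "wx": 0, "wy": 0, "wz": 0, "gripper": 0.7},
    {"tx": 0, "ty": 0, "tz": -55, "wx": 0, "wy": 0, "wz": 0, "gripper": 0.7},
    {"tx": 0, "ty": 0, "tz": -85, "wx": 0, "wy": 0, "wz": 0, "gripper": 0.7},
    {"tx": 0, "ty": 0, "tz": -120, "wx": 0, "wy": 0, "wz": 0, "gripper": 0.7},
    {"tx": 0, "ty": 0, "tz": -135, "wx": 0, "wy": 0, "wz": 0, "gripper": 0.7},
  ],
)

```text
time: 21.25
position: [0.5669, -0.3664, 0.305]
tool_rot: [3.126, 0.263, 0.01]
ft_force: [0.6, 0.2, 0.8]
grip_width: 0.698
grip_force: 0.0
```

```bash
python3 - <<'E'
from h import *
s=ctrl.get_state();print(s['position'],s['tool_rot'],s['grip_width'])
for n in ['scene','top','wrist']:
    im,K,E=cam(n); cv2.imwrite(f'pics/{n}9.png',im); np.savez(f'{n}9.npz',K=K,E=E)
    print(n,[(t,[(np.round(r['bbox']).astype(int).tolist(),round(r['conf'],2)) for r in vision.spot_in(n,t)][:2]) for t in ['stick','bin','lid']])
S=np.load('scene9.npz');T=np.load('top9.npz')
for X in (S,T): print(proj(X['K'],X['E'],(.59,-.024,.222)),proj(X['K'],X['E'],(.564,-.366,.1)))
E
```

```text
[ 0.56686514 -0.36639797  0.30496047] [3.12587919 0.26290558 0.00996783] 0.6978309163930414
scene [('stick', [([402, 170, 408, 200], 0.43)]), ('bin', [([385, 187, 422, 233], 0.82)]), ('lid', [([283, 180, 327, 256], 0.95), ([182, 210, 268, 256], 0.68)])]
top [('stick', []), ('bin', [([435, 218, 457, 256], 0.9)]), ('lid', [([284, 219, 344, 240], 0.85), ([240, 131, 309, 197], 0.58)])]
wrist [('stick', [([311, 188, 326, 230], 0.87)]), ('bin', [([275, 162, 363, 250], 0.94)]), ('lid', [([0, 111, 61, 133], 0.8)])]
[306.44883102 182.53339709] [402.4028223  192.72868323]
[316.6425685  223.80849188] [457.5209514  236.31385768]
```

```bash
python3 - <<'E'
from h import *
s=ctrl.get_state();print(s['position'],s['tool_rot'],s['time'])
ex=np.array([np.cos(np.radians(9.42)),np.sin(np.radians(9.42))]); h=np.array([.596,-.0226])
w=lambda X,z:(*(h-X*ex),z,9.42)
m=h+.05*ex; p=s['position']; 
plan([(*(.5*(p[:2]+m)),.30,9.42),w(-.05,.30),w(-.05,.185),w(-.0103,.185)])
pv=(-.0103,.185)
for th in np.arange(1.5,-.01,-.1):
    X=.115*np.cos(th)-.009*np.sin(th)-.0095; z=.07+.115*np.sin(th)+.009*np.cos(th); print(round(th,2),'tx',round(-(X-pv[0])*1e3,1),'tz',round(-(z-pv[1])*1e3,1))
E
```

```text
[ 0.56518136 -0.3658641   0.29750911] [-3.12978911e+00 -2.63232125e-01  1.54296042e-03] 21.85
(np.float64(0.6052535595526272), np.float64(-0.19014028986895146), 0.3, 9.42) t [  68.9 -166.6   -2.4] w [-0.001  0.001  0.003]
(np.float64(0.6453257544993406), np.float64(-0.014416483453259332), 0.3, 9.42) t [  68.3 -166.8   -0. ] w [0. 0. 0.]
(np.float64(0.6453257544993406), np.float64(-0.014416483453259332), 0.185, 9.42) t [  0.  -0. 115.] w [0. 0. 0.]
(np.float64(0.6061611054268642), np.float64(-0.02091419559137142), 0.185, 9.42) t [-39.7   0.    0. ] w [0. 0. 0.]
1.5 tx 0.0 tz -0.3
1.4 tx -11.5 tz 0.1
1.3 tx -22.9 tz 1.8
1.2 tx -34.1 tz 4.6
1.1 tx -44.9 tz 8.4
1.0 tx -55.4 tz 13.4
0.9 tx -65.2 tz 19.3
0.8 tx -74.5 tz 26.2
0.7 tx -83.0 tz 34.0
0.6 tx -90.6 tz 42.6
0.5 tx -97.4 tz 52.0
0.4 tx -103.2 tz 61.9
0.3 tx -108.0 tz 72.4
0.2 tx -111.7 tz 83.3
0.1 tx -114.3 tz 94.6
-0.0 tx -115.8 tz 106.0
```

Emit:
jog_arm(
  increments=[
    {"tx": 14, "ty": -33, "tz": -2, "wx": 0, "wy": 0, "wz": 0, "gripper": 0},
    {"tx": 28, "ty": -67, "tz": -2, "wx": 0, "wy": 0, "wz": 0, "gripper": 0},
    {"tx": 42, "ty": -100, "tz": -2, "wx": 0, "wy": 0, "wz": 0, "gripper": 0},
    {"tx": 55, "ty": -133, "tz": -2, "wx": 0, "wy": 0, "wz": 0, "gripper": 0},
    {"tx": 69, "ty": -167, "tz": -2, "wx": 0, "wy": 0, "wz": 0, "gripper": 0},
  ],
)

```text
time: 22.27
position: [0.6055, -0.1884, 0.3002]
tool_rot: [3.13, 0.262, -0.0]
ft_force: [0.4, -0.4, 0.1]
grip_width: 0.405
grip_force: 0.0
```

Emit:
jog_arm(
  increments=[
    {"tx": 17, "ty": -33, "tz": 0, "wx": 0, "wy": 0, "wz": 0, "gripper": 0},
    {"tx": 34, "ty": -67, "tz": 0, "wx": 0, "wy": 0, "wz": 0, "gripper": 0},
    {"tx": 50, "ty": -100, "tz": 0, "wx": 0, "wy": 0, "wz": 0, "gripper": 0},
    {"tx": 61, "ty": -133, "tz": 0, "wx": 0, "wy": 0, "wz": 0, "gripper": 0},
    {"tx": 68, "ty": -167, "tz": 0, "wx": 0, "wy": 0, "wz": 0, "gripper": 0},
  ],
)

```text
time: 22.68
position: [0.6452, -0.012, 0.2998]
tool_rot: [-3.13, -0.263, 0.0]
ft_force: [0.3, 0.5, -0.2]
grip_width: 0.047
grip_force: 0.0
```

Emit:
jog_arm(
  increments=[
    {"tx": 0, "ty": 0, "tz": 25, "wx": 0, "wy": 0, "wz": 0, "gripper": 0},
    {"tx": 0, "ty": 0, "tz": 55, "wx": 0, "wy": 0, "wz": 0, "gripper": 0},
    {"tx": 0, "ty": 0, "tz": 85, "wx": 0, "wy": 0, "wz": 0, "gripper": 0},
    {"tx": 0, "ty": 0, "tz": 110, "wx": 0, "wy": 0, "wz": 0, "gripper": 0},
    {"tx": 0, "ty": 0, "tz": 115, "wx": 0, "wy": 0, "wz": 0, "gripper": 0},
  ],
)

```text
time: 23.1
position: [0.6417, -0.0142, 0.1799]
tool_rot: [-3.13, -0.263, 0.013]
ft_force: [-0.6, -0.4, -0.2]
grip_width: 0.008
grip_force: 0.0
```

Emit:
jog_arm(
  increments=[
    {"tx": -5, "ty": 0, "tz": 0, "wx": 0, "wy": 0, "wz": 0, "gripper": 0},
    {"tx": -12, "ty": 0, "tz": 0, "wx": 0, "wy": 0, "wz": 0, "gripper": 0},
    {"tx": -20, "ty": 0, "tz": 0, "wx": 0, "wy": 0, "wz": 0, "gripper": 0},
    {"tx": -28, "ty": 0, "tz": 0, "wx": 0, "wy": 0, "wz": 0, "gripper": 0},
    {"tx": -35, "ty": 0, "tz": 0, "wx": 0, "wy": 0, "wz": 0, "gripper": 0},
  ],
)

```text
time: 23.52
position: [0.61, -0.0198, 0.187]
tool_rot: [3.13, 0.263, 0.004]
ft_force: [-0.3, 0.1, -0.1]
grip_width: 0.007
grip_force: 0.0
```

Emit:
jog_arm(
  increments=[
    {"tx": -16, "ty": 0, "tz": 0, "wx": 0, "wy": 0, "wz": 0, "gripper": 0},
    {"tx": -28, "ty": 0, "tz": 2, "wx": 0, "wy": 0, "wz": 0, "gripper": 0},
    {"tx": -39, "ty": 0, "tz": 5, "wx": 0, "wy": 0, "wz": 0, "gripper": 0},
    {"tx": -50, "ty": 0, "tz": 8, "wx": 0, "wy": 0, "wz": 0, "gripper": 0},
    {"tx": -60, "ty": 0, "tz": 13, "wx": 0, "wy": 0, "wz": 0, "gripper": 0},
  ],
)

```text
time: 23.93
position: [0.551, -0.03, 0.1738]
tool_rot: [3.129, 0.263, 0.005]
ft_force: [0.5, -0.2, 0.8]
grip_width: 0.001
grip_force: 0.4
```

Emit:
jog_arm(
  increments=[
    {"tx": -10, "ty": 0, "tz": 6, "wx": 0, "wy": 0, "wz": 0, "gripper": 0},
    {"tx": -19, "ty": 0, "tz": 13, "wx": 0, "wy": 0, "wz": 0, "gripper": 0},
    {"tx": -28, "ty": 0, "tz": 21, "wx": 0, "wy": 0, "wz": 0, "gripper": 0},
    {"tx": -35, "ty": 0, "tz": 29, "wx": 0, "wy": 0, "wz": 0, "gripper": 0},
    {"tx": -42, "ty": 0, "tz": 39, "wx": 0, "wy": 0, "wz": 0, "gripper": 0},
  ],
)

```text
time: 24.35
position: [0.5096, -0.0371, 0.1341]
tool_rot: [3.129, 0.262, 0.004]
ft_force: [-0.2, 0.6, 2.1]
grip_width: 0.004
grip_force: 0.4
```

```bash
python3 - <<'E'
from h import *
ft(3)
for n in ['scene','top']:
    im,K,E=cam(n); print(n,[(np.round(r['bbox']).astype(int).tolist(),round(r['conf'],2)) for r in vision.spot_in(n,'lid')][:3])
E
```

```text
[-0.59  0.54 -0.96] +- [0.43 0.13 0.22] [ 0.5078 -0.0371  0.1323] 24.5
scene [([182, 212, 267, 256], 0.95), ([286, 220, 369, 257], 0.61)]
top [([241, 132, 309, 194], 0.98), ([289, 224, 348, 250], 0.91)]
```

Emit:
jog_arm(
  increments=[
    {"tx": -6, "ty": 0, "tz": 10, "wx": 0, "wy": 0, "wz": 0, "gripper": 0},
    {"tx": -11, "ty": 0, "tz": 20, "wx": 0, "wy": 0, "wz": 0, "gripper": 0},
    {"tx": -14, "ty": 0, "tz": 31, "wx": 0, "wy": 0, "wz": 0, "gripper": 0},
    {"tx": -17, "ty": 0, "tz": 42, "wx": 0, "wy": 0, "wz": 0, "gripper": 0},
    {"tx": -18, "ty": 0, "tz": 50, "wx": 0, "wy": 0, "wz": 0, "gripper": 0},
  ],
)

```text
time: 25.12
position: [0.4903, -0.0398, 0.0812]
tool_rot: [-3.13, -0.263, 0.004]
ft_force: [-0.7, -0.8, 0.1]
grip_width: 0.007
grip_force: 0.2
```

Emit:
jog_arm(
  increments=[
    {"tx": 0, "ty": 0, "tz": 1.5, "wx": 0, "wy": 0, "wz": 0, "gripper": 0},
    {"tx": 0, "ty": 0, "tz": 3, "wx": 0, "wy": 0, "wz": 0, "gripper": 0},
    {"tx": 0, "ty": 0, "tz": 4.5, "wx": 0, "wy": 0, "wz": 0, "gripper": 0},
    {"tx": 0, "ty": 0, "tz": 5.5, "wx": 0, "wy": 0, "wz": 0, "gripper": 0},
    {"tx": 0, "ty": 0, "tz": 5.5, "wx": 0, "wy": 0, "wz": 0, "gripper": 0},
  ],
)

```text
time: 25.53
position: [0.4911, -0.0397, 0.0792]
tool_rot: [3.13, 0.263, -0.004]
ft_force: [-7.8, 0.9, 13.5]
grip_width: 0.004
grip_force: 6.5
```

```bash
python3 -c "
from h import *
ft(4)"
```

```text
[-7.63 -0.12 12.82] +- [0.19 0.22 0.17] [ 0.4911 -0.0396  0.0792] 25.7333
```

Emit:
jog_arm(
  increments=[
    {"tx": 0, "ty": 0, "tz": -8, "wx": 0, "wy": 0, "wz": 0, "gripper": 0},
    {"tx": 0, "ty": 0, "tz": -25, "wx": 0, "wy": 0, "wz": 0, "gripper": 0},
    {"tx": 0, "ty": 0, "tz": -60, "wx": 0, "wy": 0, "wz": 0, "gripper": 0},
    {"tx": 0, "ty": 0, "tz": -100, "wx": 0, "wy": 0, "wz": 0, "gripper": 0},
    {"tx": 0, "ty": 0, "tz": -140, "wx": 0, "wy": 0, "wz": 0, "gripper": 0},
  ],
)

```text
time: 26.15
position: [0.4918, -0.0393, 0.2195]
tool_rot: [-3.13, -0.264, -0.0]
ft_force: [0.5, -0.3, 0.1]
grip_width: 0.008
grip_force: 0.0
```

Emit:
jog_arm(
  increments=[
    {"tx": 0, "ty": 0, "tz": -40, "wx": 0, "wy": 0, "wz": 0, "gripper": 0},
    {"tx": 0, "ty": 0, "tz": -80, "wx": 0, "wy": 0, "wz": 0, "gripper": 0},
    {"tx": 0, "ty": 0, "tz": -80, "wx": 0, "wy": 0, "wz": 0, "gripper": 0},
    {"tx": 0, "ty": 0, "tz": -80, "wx": 0, "wy": 0, "wz": 0, "gripper": 0},
    {"tx": 0, "ty": 0, "tz": -80, "wx": 0, "wy": 0, "wz": 0, "gripper": 0},
  ],
)

```text
time: 26.57
position: [0.492, -0.0396, 0.2977]
tool_rot: [3.13, 0.263, 0.001]
ft_force: [0.1, -0.0, -1.2]
grip_width: 0.006
grip_force: 0.0
```

```bash
python3 - <<'E'
from h import *
im,K,E=cam('scene'); cv2.imwrite('pics/end.png',im); cv2.imwrite('pics/endc.png',cv2.resize(im[160:420,120:460],None,fx=2.3,fy=2.3,interpolation=cv2.INTER_CUBIC)); print(ctrl.get_state()['time'])
E
```

```text
26.6167
```

View pics/endc.png

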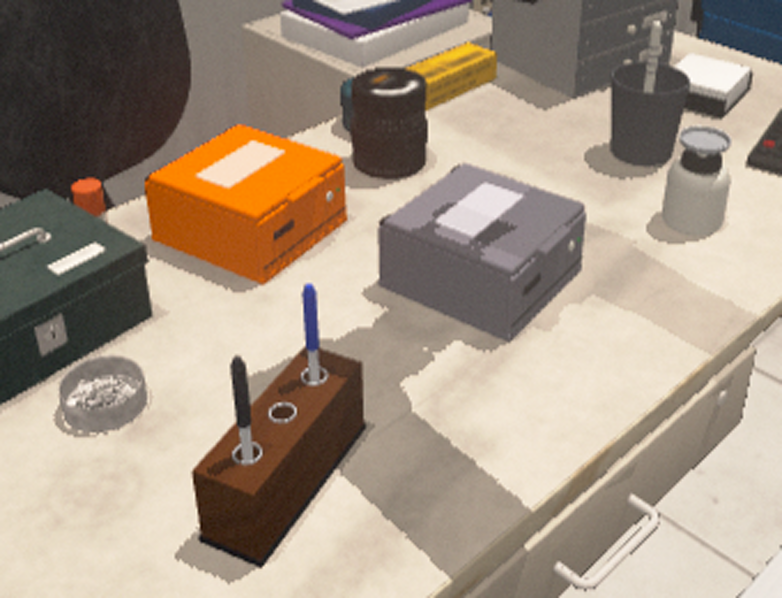

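The last picture shows the grey printer's lid flush shut (480,210), the stick in the upright bin (655,60), both pens still in the stand (240,400 and 311,330), the tin in place (103,393) and the arm clear. I'm handing the job in.

```bash
python3 -c "
from bench import ctrl
print(ctrl.close_job())"
```

```text
the job is handed in; nothing more can be done
None
```

The job is done and handed in at about 27 s: the stick was wetted on the dish (pressed fully down to its stop), wiped along the print head from left to right at about 2 N and dropped in the upright bin, the lid is fully shut, and the pens and clip tin are undisturbed.

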